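# Candle the stone windows

### The arm

A 6-joint arm with a two-finger parallel gripper is mounted at the origin on a cart in front of the work surface, level with it; the furniture and walls round the work are solid. World frame = base frame: x ahead of the robot, y to its left, z up, the work surface at z = 0. Lengths are in mm, angles in rad, forces in N, time in s.
With the tool pointing down it reaches from about 350 to 975 mm from the base axis. Payload 7.1 kg.
Tool frame: the origin (TCP) lies midway between the tips of the shut fingers; the grasp point (between the pads) lies pinch_z behind it (pinch_z is the distance from the TCP to the grasp point, in mm); z points along the fingers, y is the line along which they close (so a half turn about z gives the same grasp; the last joint's range is limited). The gripper opens to 88 mm and grips with 3 to 60 N. Pads are 20 mm wide; open, the fingers measure 115 mm over their backs; the gripper's body (75 mm by 178 mm) begins 61 mm behind the grasp point.
Start: joints at [-1.32, 0.423, 1.63, -0, 1.089, -0.019], TCP at [166.605, -602.368, 222.675] pointing down, gripper open.
Joint ranges: [-3, 3], [-0.9, 2.11], [0.09, 2.58], [-1.31, 4.45], [0.11, 2.69], [-2.54, 2.54]. Speed limits (rad/s): [2.39, 2.39, 3.01, 3.14, 3.14, 3.14].

### API

Orientations are given as a rotation vector (axis times angle).
In Python, from workcell import get_obs, get_image, close_job, pinch_z gives the robot as it stands.
- The arm moves only by the tool jog_arm, never from a script. Its argument "commands" is a list of rows, each a list of 3 entries, a list of its own where there are three numbers: the gripper command: -1 is shut, 1 is fully open, values between are in proportion, then the shift along the tool's x, y, z as a fraction of full scale, then the turn, a rotation vector about the tool's x, y, z as a fraction of full scale. In form: [[gripper, [tx, ty, tz], [rx, ry, rz]], ...]. A call has 1 to 10 rows; each row shifts and turns the commanded pose from where the row before left it, along the tool's axes as they then stand; what a row does not reach is not made up. Full scale, the value 1, is 0.1 m for a shift and 45 degrees for a turn. A row lasts 1/10 s, in which the tool goes at most 50 mm and 8.59 degrees, less where a joint would pass 70% of its speed; a pose out of reach is approached as far as the arm can. A call with a number of a shift or a turn outside -1 to 1 is refused whole. A call with a gripper value outside its range is refused whole. The fingers move at their own pace and stop on an object; the grip force is fixed at half the most. Time passes only in rows, so rows that do not move let the fingers close. It gives the time, the measured TCP pose, the force, the opening and the grip force at its end, in the units of the state.
- get_obs(): the state, without advancing time (a new reading comes with each control period).
- get_image(name): name is "scene" or "side" or "wrist"; returns a dict with "image" (480x640x3 uint8, blue, green, red), "z_map" (480x640 float32, mm along the optical axis (not along the pixel's ray), 0 where there is no reading), "intrinsics" (3x3 intrinsics, pixels), "eye" and "orientation" of the camera in the world; the wrist camera has in their place "mount" (4x4, takes a point from camera to tool coordinates, whose origin is the TCP and whose axes are the flange's). Camera axes: x right, y down, z forward; pixel columns grow to the right and rows downward; lengths in mm; the calibration is good to about 2 mm. A picture is of the moment at which its call begins: read the wrist's pose just before it.
- close_job(): hands the job in; it is judged then, once.
The state is a dict: "t": time; "qpos": joint angles; "qvel": joint speeds; "joint_torque": joint torques, N m; "ee_pos": TCP position; "orientation": TCP orientation; "ft_force": force on the tool from outside, world axes, zero at the start; "moment": the same for the moment, N m; "width": finger opening in mm; "grasp_force": force on a finger pad.
Only numpy, scipy, OpenCV 4.12 (cv2) and the standard library are available. Lean on these libraries where they do the work, as an engineer would, in place of code of your own. Each camera call takes 0.05 s, during which the arm holds its last target. There are 200 camera calls.

### The job

Swing the sample case's lid right back until it stays open by itself, take out every stone window and stand each upright in the middle of its own white disc on the candling bench, turned square so that the light passes through its two clear faces. Once they all stand so, throw the lamp's red-tipped switch fully over toward the screen to light them for a moment, then throw it fully back. Finally stand the windows back upright in the case, one to a compartment, and shut the lid; leave the other things on the table alone.

Things in the scene. Friction and masses are not known exactly. Their poses are not given: they have to be found in the camera images.
- case: dark blue-grey clamshell case, fixed; origin at the centre of its underside; x points from its handle side to its hinge side, y along its width, z up. Lower half 72 (x) by 196 (y) by 50 mm high, walls and floor 4 mm; two dividers of wall height make three open compartments, 64 (x) by 60 mm (y), centred at y = -64, 0 and +64 mm, each for one standing window. Shut, it is 90 mm tall
- lid (a joint): angle of the lid: 0 shut, 2.05 rad at its open stop (leaning back beyond upright). Plain hinge along the case's y on its far (+x) upper edge: let go below about 0.9 rad it falls shut, above about 1.15 rad it falls open on to its stop. Hollow, 0.22 kg, 72 by 196 by 40 mm deep
- lid_hinge (a point): mid-point of the lid's hinge axis (50 mm above the case's underside, 36 mm toward +x from the case's centre); axes as the case, does not move with the lid
- lid_handle (a point): middle of the lid's orange handle: a round bar 10 mm thick, 90 mm long, parallel to the hinge, 45 mm off the lid's front face (40 mm clear gap) on an arm at each end. Shut, it lies 117 mm in front (case's -x) of the hinge axis and 22 mm above it; it swings with the lid up and over the hinge, on a circle of 119 mm radius
- bench: candling bench: fixed grey plate 8 mm thick, 130 mm (x) by 274 mm (y, -114 to +160); origin on its underside below the light path, z up, x away from the robot. The light path runs along its y above the yellow line, from the black lamp box (52 by 44 mm, 62 mm tall on the plate, at y = +135 mm) to the white screen (64 mm wide, 60 mm tall, at y = -104 mm)
- spot_1 (a point): centre of the one nearest the screen of three white discs (52 mm across, black rim, flat, no recess) on the bench plate's top surface, 62 mm apart along the light path; same axes as the bench
- spot_2 (a point): centre of the middle one of three white discs (52 mm across, black rim, flat, no recess) on the bench plate's top surface, 62 mm apart along the light path; same axes as the bench
- spot_3 (a point): centre of the one nearest the lamp of three white discs (52 mm across, black rim, flat, no recess) on the bench plate's top surface, 62 mm apart along the light path; same axes as the bench
- switch (a joint): angle of the lamp's toggle switch: 0 leaning fully away from the screen (toward the bench's +y, lamp off), 0.9 rad leaning fully toward the screen (-y, lamp on). It stays where it is left; about 1.5 N at the tip moves it
- switch_tip (a point): centre of the red ball (26 mm across) on the switch's lever, which stands on top of the lamp box and is 50 mm long from its pivot (parallel to the bench's x, 74 mm above the bench's underside); at 0 the ball is 22 mm to the bench's +y of the pivot, at 0.9 rad 22 mm to its -y, both 45 mm above the pivot
- cell_amber_mid (a point): centre, 38 mm above the underside, of the amber stone window (76 mm tall, 0.16 kg, z up): round foot 46 mm across, 10 high; body 38 (x) by 28 (y) by 36 mm, dark cheeks at +-x, clear faces at +-y (light passes along y, either way round); on top a tab to grip, 12 mm thick (x), 24 long (y), 46 to 76 mm above the underside, white line along y on it. May be absent (None)
- cell_green_mid (a point): centre, 38 mm above the underside, of the green stone window; dimensions and axes as cell_amber_mid. May be absent (None)
- cell_rose_mid (a point): centre, 38 mm above the underside, of the rose stone window; dimensions and axes as cell_amber_mid. May be absent (None)
- tin: round dark-green tin 72 mm across, 35 mm high, bystander
- block: cork sanding block 71 by 41 by 25 mm, bystander
- pen: white and red marker pen 135 mm long, bystander

How it is judged (in metres and radians):
On the way, in this order (a step that is already met when the one before it is completed fails the run):
1. the lid stands open by itself, let go, past its balance point (value of joint lid above 1.7 rad and contact force between the fingers and case below 0.1 N), for 0.4 s.
2. every window stands upright on a white disc of its own, square to the light path (((horizontal distance between cell_amber_mid and spot_1 below 0.012 m and z of cell_amber_mid in the frame of spot_1 between 0.032 and 0.044 m) or (horizontal distance between cell_amber_mid and spot_2 below 0.012 m and z of cell_amber_mid in the frame of spot_2 between 0.032 and 0.044 m) or (horizontal distance between cell_amber_mid and spot_3 below 0.012 m and z of cell_amber_mid in the frame of spot_3 between 0.032 and 0.044 m)) and angle between each of cell_amber_mid, cell_green_mid, cell_rose_mid's own z axis and vertical below 0.1 rad and angle between the y axis of each of cell_amber_mid, cell_green_mid, cell_rose_mid and the y axis of bench, either way round below 0.16 rad and ((horizontal distance between cell_green_mid and spot_1 below 0.012 m and z of cell_green_mid in the frame of spot_1 between 0.032 and 0.044 m) or (horizontal distance between cell_green_mid and spot_2 below 0.012 m and z of cell_green_mid in the frame of spot_2 between 0.032 and 0.044 m) or (horizontal distance between cell_green_mid and spot_3 below 0.012 m and z of cell_green_mid in the frame of spot_3 between 0.032 and 0.044 m)) and ((horizontal distance between cell_rose_mid and spot_1 below 0.012 m and z of cell_rose_mid in the frame of spot_1 between 0.032 and 0.044 m) or (horizontal distance between cell_rose_mid and spot_2 below 0.012 m and z of cell_rose_mid in the frame of spot_2 between 0.032 and 0.044 m) or (horizontal distance between cell_rose_mid and spot_3 below 0.012 m and z of cell_rose_mid in the frame of spot_3 between 0.032 and 0.044 m))), for 0.3 s.
3. the lamp is on with every window still standing so (all of step 2 and value of joint switch above 0.75 rad), for 0.2 s.
4. the switch is thrown back, away from the screen (value of joint switch below 0.15 rad), for 0.2 s.
At the end, for the whole second after the job is handed in: every window present stands upright (within 0.1 rad) on the floor of one of the case's compartments, the switch is off (below 0.15 rad) and the lid is shut (below 0.06 rad) (x of cell_amber_mid in the frame of case between -0.015 and 0.015 m and y of cell_amber_mid in the frame of case between -0.085 and 0.085 m and z of cell_amber_mid in the frame of case between 0.036 and 0.049 m and angle between each of cell_amber_mid, cell_green_mid, cell_rose_mid's own z axis and vertical below 0.1 rad and x of cell_green_mid in the frame of case between -0.015 and 0.015 m and y of cell_green_mid in the frame of case between -0.085 and 0.085 m and z of cell_green_mid in the frame of case between 0.036 and 0.049 m and x of cell_rose_mid in the frame of case between -0.015 and 0.015 m and y of cell_rose_mid in the frame of case between -0.085 and 0.085 m and z of cell_rose_mid in the frame of case between 0.036 and 0.049 m and value of joint switch below 0.15 rad and value of joint lid below 0.06 rad); the robot touches nothing.
It fails at once if the tin, the sanding block or the marker pen is shoved more than 4 cm (distance of any of tin, block, pen from where it was at the start of the episode above 0.04 m).
Of cell_amber, cell_green, cell_rose only 2 to 3 are there at a start; the rules pass over those that are not, and their reading is None.
At some moment in a run one of cell_amber, cell_green, cell_rose may be knocked a few centimetres aside while the robot is not near it.
Once in a run the grip may slacken for a moment while it holds something.
It also fails if it takes over 210 s, if anything falls off the work surface, if the arm or the gripper's body presses on something with over 40 N, if the wrist force passes 120 N, or if a joint passes its speed limit or range.

## Working session

There is one attempt and no reset: what is moved stays moved. The work goes in short steps, Python scripts to look and compute and a tool call to move; the robot and the scene stay as the last step left them, time stands still between calls to the robot, and variables do not carry over. Pictures are saved under pics/ and viewed, at most 14 in all, crops included, and the job is handed in when it is done.

Besides the shell and the picture viewer there is one more tool, called after "Call:" by a JSON object that holds its "fn" and its "kwargs", one argument or row to a line. jog_arm: Moves the arm, as the interface text tells. Its arguments: {"type":"object","properties":{"commands":{"type":"array","items":{"type":"array"}}},"required":["commands"]}

```bash
ls; mkdir -p pics
cat > h.py <<'E'
import numpy as np, cv2
from scipy.spatial.transform import Rotation as R
from workcell import get_obs, get_image, close_job, pinch_z
def cam(name):
    o=get_obs(); d=get_image(name); K=np.array(d["intrinsics"])
    if name=="wrist":
        T=np.eye(4); T[:3,:3]=R.from_rotvec(o["orientation"]).as_matrix(); T[:3,3]=o["ee_pos"]
        T=T@np.array(d["mount"])
    else:
        T=np.eye(4); q=np.array(d["orientation"])
        T[:3,:3]=q if q.shape==(3,3) else R.from_rotvec(q).as_matrix(); T[:3,3]=d["eye"]
    v,u=np.mgrid[0:480,0:640]; z=d["z_map"].astype(float)
    P=np.stack([(u-K[0,2])/K[0,0]*z,(v-K[1,2])/K[1,1]*z,z],-1)@T[:3,:3].T+T[:3,3]
    P[z<=0]=np.nan
    return d["image"],P,K,T
def ray(u,v,K,T,zw):
    r=T[:3,:3]@np.array([(u-K[0,2])/K[0,0],(v-K[1,2])/K[1,1],1]); return T[:3,3]+r*(zw-T[2,3])/r[2]
E
python3 - <<'E'
from h import *
print(pinch_z if not callable(pinch_z) else pinch_z()); o=get_obs(); print({k:np.round(v,3) for k,v in o.items()})
for n in("scene","side","wrist"):
    im,P,K,T=cam(n); cv2.imwrite(f"pics/{n}0.png",im); np.savez(f"{n}0.npz",P=P,K=K,T=T); print(n,K[0,0],T.round(3).tolist())
E
```

```text
pics
18.700000000000003
{'t': np.float64(0.0), 'qpos': array([-1.32 ,  0.424,  1.631, -0.   ,  1.089, -0.019]), 'qvel': array([ 0.001,  0.001,  0.001, -0.001,  0.002,  0.   ]), 'joint_torque': array([-3.0000e-03, -5.4464e+01, -2.7367e+01,  6.4000e-02,  2.3000e-02,
       -0.0000e+00]), 'ee_pos': array([ 166.457, -601.854,  221.925]), 'orientation': array([-3.112, -0.422,  0.   ]), 'ft_force': array([-0.335, -0.018,  0.277]), 'moment': array([-0.018,  0.019,  0.02 ]), 'grasp_force': np.float64(0.0), 'width': np.float64(87.793)}
scene 482.8967774737032 [[0.893, -0.274, 0.357, 252.647], [-0.45, -0.546, 0.706, -839.987], [0.001, -0.791, -0.611, 778.671], [0.0, 0.0, 0.0, 1.0]]
side 510.44602909726154 [[-0.998, 0.022, -0.051, 699.629], [0.056, 0.358, -0.932, 950.3], [-0.002, -0.934, -0.358, 501.729], [0.0, 0.0, 0.0, 1.0]]
wrist 387.59163111472003 [[0.267, -0.929, -0.257, 236.998], [-0.964, -0.257, -0.071, -583.309], [0.0, 0.266, -0.964, 383.074], [0.0, 0.0, 0.0, 1.0]]
```

View pics/scene0.png

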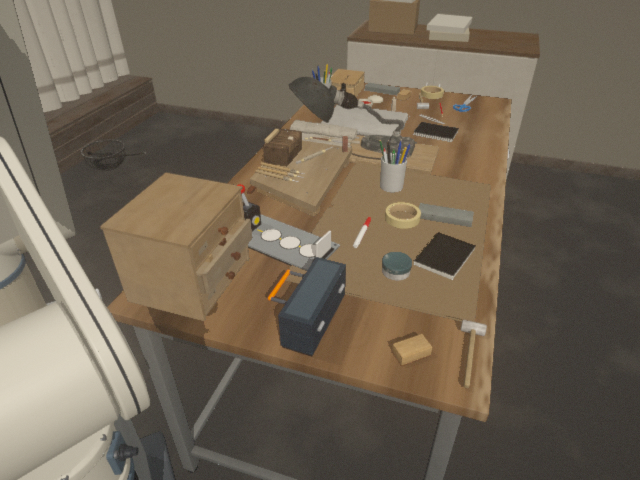

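View pics/side0.png

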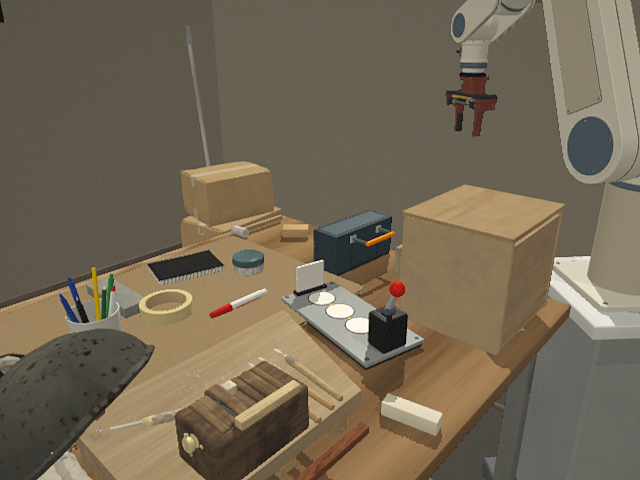

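The scene view shows the closed case at about (315,305), its orange handle at (280,284), the discs at (271,235), (290,243) and (310,250), and the cabinet at (190,240). The side view shows the switch ball at (397,289), the lamp at (388,327), and the discs at (322,298), (341,311) and (359,325).

Run:
```python
from h import *
S=np.load("scene0.npz"); D=np.load("side0.npz")
for n,f,L in(("scene",S,[(271,235),(290,243),(310,250),(397,262),(363,232),(412,348),(323,240)]),("side",D,[(322,298),(341,311),(359,325),(397,289),(310,270),(248,258),(240,303),(295,230),(380,239),(398,310)])):
    for u,v in L: print(n,(u,v),f["P"][v,u].round(1), ray(u,v,f["K"],f["T"],8).round(1))
for n,f in(("scene",S),("side",D)):
    P=f["P"]; im=cv2.imread(f"pics/{n}0.png").astype(int)
    b,g,r=im[...,0],im[...,1],im[...,2]
    with np.errstate(invalid='ignore'):
        m=(P[...,2]>84)&(P[...,2]<95)&(b>r+5)&(P[...,0]>300)&(P[...,0]<900)&(abs(P[...,1])<500)
    q=P[m][:,:2].astype(np.float32); print(n,"lidtop",len(q),cv2.minAreaRect(q),np.median(P[m][:,2]))
    o=(r>180)&(g>80)&(g<160)&(b<60); o&=np.nan_to_num(P[...,2])>30; q=P[o]; q=q[np.isfinite(q[:,0])]
    print("handle",len(q),np.median(q,0).round(1),q.min(0).round(0),q.max(0).round(0),cv2.minAreaRect(q[:,:2].astype(np.float32)))
    with np.errstate(invalid='ignore'):
        for lo,hi,t in((200,400,"cab"),):
            m=(P[...,2]>120)&(P[...,2]<400)&(r>b+20)&(P[...,0]>250)&(P[...,0]<900)&(abs(P[...,1])<350)
            q=P[m]; 
            if len(q): print(t,len(q),np.percentile(q,1,axis=0).round(0),np.percentile(q,99,axis=0).round(0)); zt=np.percentile(q[:,2],95); qq=q[q[:,2]>zt-6]; print(cv2.minAreaRect(qq[:,:2].astype(np.float32)),zt)
```

```text
scene (271, 235) [588.3 150.9  16.4] [592.  161.9   8. ]
scene (290, 243) [619.4  95.5  16.8] [623.6 106.2   8. ]
scene (310, 250) [653.5  45.7  16.4] [658.   55.5   8. ]
scene (397, 262) [ 806.8 -119.2   41.5] [832.  -86.4   8. ]
scene (363, 232) [812.5  50.1  18.7] [820.3  62.6   8. ]
scene (412, 348) [ 696.1 -344.4   25. ] [ 706.1 -333.2    8. ]
scene (323, 240) [671.3   6.5  68.8] [707.2  79.    8. ]
side (322, 298) [649.8  51.   15.4] [649.1  37.3   8. ]
side (341, 311) [616.8 105.   15.7] [615.5  91.6   8. ]
side (359, 325) [588.7 154.6  14.3] [587.3 144.3   8. ]
side (397, 289) [542.9 243.9 131.8] [490.4   7.5   8. ]
side (310, 270) [672.   14.1  60.1] [668.7 -96.2   8. ]
side (248, 258) [806.2 -95.6  41.6] [ 814.  -171.9    8. ]
side (240, 303) [810.5  64.4  16.8] [812.5  48.3   8. ]
side (295, 230) [ 700.8 -318.4   21.3] [ 700.8 -353.6    8. ]
side (380, 239) [511.7 -98.4  78.8] [ 480.2 -273.9    8. ]
side (398, 310) [532.4 213.2  76.6] [505.4  94.3   8. ]
scene lidtop 83 ((562.6256713867188, -167.40402221679688), (194.52127075195312, 71.104248046875), 42.033355712890625) 94.11010260680303
handle 143 [ 510.2 -107.8   82.8] [ 472. -139.   41.] [570. 195.  86.] ((543.992431640625, 22.459304809570312), (346.9728698730469, 55.32860565185547), 74.92626190185547)
cab 9572 [253. -60. 122.] [505. 217. 215.]
((357.980712890625, 89.52813720703125), (239.91189575195312, 206.0532989501953), 45.12647247314453) 214.69599552155705
side lidtop 351 ((595.81494140625, -11.325225830078125), (431.60137939453125, 170.74037170410156), 78.06106567382812) 89.86788026606314
handle 102 [532.3 -81.8  82. ] [ 474. -136.   75.] [1025.  230.  158.] ((683.1636962890625, 148.94569396972656), (648.6012573242188, 279.2990417480469), 30.824430465698242)
cab 11814 [256. -24. 121.] [540. 241. 213.]
((357.3353271484375, 89.29666900634766), (240.05081176757812, 205.2864532470703), 45.321346282958984) 213.02708038426957
```

Call:
{"fn": "jog_arm", "kwargs": {
  "commands": [
    [1,[0.307,-0.257,0],[0,0,0]],
    [1,[0.307,-0.257,0],[0,0,0]],
    [1,[0.307,-0.257,0],[0,0,0]],
    [1,[0.307,-0.257,0],[0,0,0]],
    [1,[0.307,-0.257,0],[0,0,0]],
    [1,[0.307,-0.257,0],[0,0,0]],
    [1,[0.307,-0.257,0],[0,0,0]],
    [1,[0.307,-0.257,0],[0,0,0]],
    [1,[0.307,-0.257,0],[0,0,0]],
    [1,[0.307,-0.257,0],[0,0,0]]
  ]
}}

```text
t: 1.15
ee_pos: [394.6, -271.3, 222.7]
orientation: [-3.113, -0.422, 0.0]
ft_force: [-0.0, -0.4, -0.2]
width: 87.9
grasp_force: 0.0
```

Call:
{"fn": "jog_arm", "kwargs": {
  "commands": [
    [1,[0.307,-0.257,0],[0,0,0]],
    [1,[0.307,-0.257,0],[0,0,0]],
    [1,[0.307,-0.257,0],[0,0,0]],
    [1,[0.307,-0.257,0],[0,0,0]],
    [1,[0.307,-0.257,0],[0,0,0]],
    [1,[0,0,0],[0,0,-0.148]],
    [1,[0,0,0],[0,0,-0.148]],
    [1,[0,0,0],[0,0,-0.148]],
    [1,[0,0,0],[0,0,-0.148]],
    [1,[0,0,0],[0,0,0]]
  ]
}}

```text
t: 2.15
ee_pos: [507.5, -107.9, 222.5]
orientation: [-2.931, -1.13, 0.001]
ft_force: [0.0, 0.3, -0.5]
width: 87.9
grasp_force: 0.0
```

```bash
cat >> h.py <<'E'
def dev(p,yaw=None):
    "tool-axes shift (units) and rz (units) to world TCP p, tool-y heading yaw(deg)"
    o=get_obs(); M=R.from_rotvec(o["orientation"]).as_matrix()
    s=M.T@(np.array(p)-o["ee_pos"])/100
    h=np.degrees(np.arctan2(M[1,1],M[0,1])); r=None
    if yaw is not None:
        d=(yaw-h+90)%180-90; r=-d/45
    print("at",np.round(o["ee_pos"],1),"head",round(h,1),"q",np.round(o["qpos"],2),"shift",s.round(3),"rz",r, "tilt",np.round(M[:2,2],3)); return s,r
E
python3 - <<'E'
from h import *
im,P,K,T=cam("wrist"); cv2.imwrite("pics/w1.png",im)
b,g,r=[im[...,i].astype(int) for i in range(3)]
m=(r>140)&(g>50)&(g<170)&(b<70)&(np.nan_to_num(P[...,2])>60)&(np.nan_to_num(P[...,2])<100)
q=P[m]; print("handle",len(q),np.median(q,0).round(1),np.percentile(q,98,axis=0).round(1),cv2.minAreaRect(q[:,:2].astype(np.float32)))
m=(np.nan_to_num(P[...,2])>86)&(np.nan_to_num(P[...,2])<105)&(b>r)
q=P[m]; print("lid",len(q),np.median(q[:,2]),cv2.minAreaRect(q[:,:2].astype(np.float32)))
dev([508.4,-107.2,60],-48)
E
```

```text
handle 942 [ 511.6 -105.8   81.5] [546.1 -74.   83.6] ((510.2453918457031, -106.92858123779297), (98.82781982421875, 10.053300857543945), 41.97615432739258)
lid 21106 96.53642005705004 ((563.4329223632812, -167.34454345703125), (195.3880615234375, 71.61682891845703), 41.82621765136719)
at [ 507.6 -108.   222.5] head -48.0 q [-0.23  0.27  1.86  0.    1.01  0.61] shift [0.012 0.    1.625] rz -0.00099038893854255 tilt [-0.  0.]
```

View pics/w1.png

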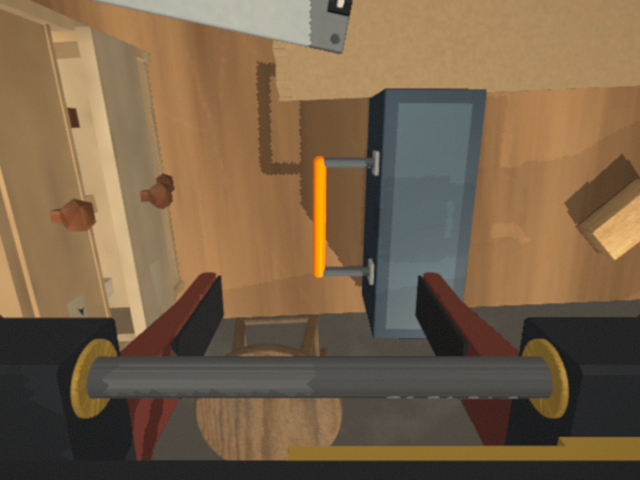

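The wrist view shows the handle bar at (320,215) and the lid top spanning (370–485, 90–335). That gives a case centre near (563,-167) and a yaw of -48°.

Call:
{"fn": "jog_arm", "kwargs": {
  "commands": [
    [-0.23,[0.015,0.002,0],[0,0,0]],
    [-0.23,[0,0,0.1],[0,0,0]],
    [-0.23,[0,0,0.3],[0,0,0]],
    [-0.23,[0,0,0.3],[0,0,0]],
    [-0.23,[0,0,0],[0,0,0]],
    [-0.23,[0,0,0.3],[0,0,0]],
    [-0.23,[0,0,0.3],[0,0,0]],
    [-0.23,[0,0,0.3],[0,0,0]],
    [-0.23,[0,0,0.035],[0,0,0]],
    [-0.23,[0,0,0],[0,0,0]]
  ]
}}

```text
t: 3.2
ee_pos: [509.0, -107.2, 59.4]
orientation: [-2.932, -1.128, 0.001]
ft_force: [0.1, -0.1, 0.5]
width: 33.8
grasp_force: 0.0
```

Call:
{"fn": "jog_arm", "kwargs": {
  "commands": [
    [-1,[0,0,0],[0,0,0]],
    [-1,[0,0,0],[0,0,0]],
    [-1,[0,0,0],[0,0,0]],
    [-1,[0,0,0],[0,0,0]],
    [-1,[0,0,0],[0,0,0]]
  ]
}}

```text
t: 3.7
ee_pos: [508.8, -106.6, 60.2]
orientation: [-2.931, -1.127, -0.0]
ft_force: [-2.2, 4.9, 7.1]
width: 9.2
grasp_force: 30.0
```

Call:
{"fn": "jog_arm", "kwargs": {
  "commands": [
    [-1,[0,0.046,-0.172],[0,0,0]],
    [-1,[0,0.071,-0.164],[0,0,0]],
    [-1,[0,0.095,-0.151],[0,0,0]],
    [-1,[0,0.116,-0.135],[0,0,0]],
    [-1,[0,0.136,-0.116],[0,0,0]],
    [-1,[0,0.151,-0.095],[0,0,0]],
    [-1,[0,0.163,-0.071],[0,0,0]]
  ]
}}

```text
t: 4.4
ee_pos: [559.9, -164.1, 151.8]
orientation: [-2.93, -1.128, 0.003]
ft_force: [-3.4, 0.7, 5.4]
width: 9.4
grasp_force: 30.0
```

Call:
{"fn": "jog_arm", "kwargs": {
  "commands": [
    [-1,[0,0.173,-0.046],[0,0,0]],
    [-1,[0,0.177,-0.02],[0,0,0]],
    [-1,[0,0.178,0.007],[0,0,0]],
    [-1,[0,0.176,0.034],[0,0,0]],
    [-1,[0,0.168,0.059],[0,0,0]],
    [-1,[0,0.106,0.054],[0,0,0]],
    [-1,[0,0,0],[0,0,0]]
  ]
}}

```text
t: 5.1
ee_pos: [627.0, -239.1, 140.7]
orientation: [2.931, 1.127, -0.0]
ft_force: [-2.8, -5.4, 4.3]
width: 9.0
grasp_force: 30.0
```

Call:
{"fn": "jog_arm", "kwargs": {
  "commands": [
    [1,[0,0,0],[0,0,0]],
    [1,[0,0,0],[0,0,0]],
    [1,[0,0,0],[0,0,0]],
    [1,[0,0,-0.1],[0,0,0]],
    [1,[0,0,-0.3],[0,0,0]],
    [1,[0,0,-0.3],[0,0,0]],
    [1,[0,-0.3,-0.2],[0,0,0]],
    [1,[0,-0.4,-0.2],[0,0,0]],
    [1,[0,-0.3,0],[0,0,0]],
    [1,[0,-0.1,0],[0,0,0]]
  ]
}}

```text
t: 6.1
ee_pos: [551.5, -154.0, 252.4]
orientation: [2.931, 1.13, 0.002]
ft_force: [-0.9, -0.6, 1.4]
width: 85.8
grasp_force: 0.0
```

Run:
```python
from h import *
print(get_obs()["ee_pos"])
for n in("scene","wrist"):
    im,P,K,T=cam(n); cv2.imwrite(f"pics/{n}2.png",im); np.savez(f"{n}2.npz",P=P,K=K,T=T)
```

```text
[ 551.4699973  -153.97044906  252.35110495]
```

View pics/wrist2.png

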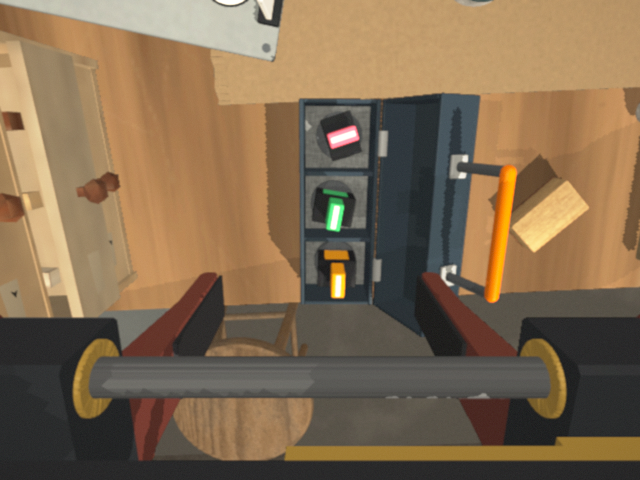

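The lid is open and there are three windows, with tabs at rose (343,135), green (336,214) and amber (338,278).

```bash
cat >> h.py <<'E'
def tabs(P,im,zlo,zhi,win=None):
    H=cv2.cvtColor(im,cv2.COLOR_BGR2HSV); Z=np.nan_to_num(P[...,2])
    out={}
    for n,lo,hi in(("rose",160,182),("green",50,85),("amber",8,28)):
        h=H[...,0].astype(int); h=np.where((h<8)&(n=="rose"),h+180,h)
        m=(h>=lo)&(h<=hi+3)&(H[...,1]>90)&(H[...,2]>60)&(Z>zlo)&(Z<zhi)
        if win: m&=(np.hypot(P[...,0]-win[0],P[...,1]-win[1])<win[2])
        m=cv2.morphologyEx(m.astype(np.uint8),cv2.MORPH_CLOSE,np.ones((7,7)))&(Z>zlo)&(Z<zhi)
        k,L,st,_=cv2.connectedComponentsWithStats(m.astype(np.uint8))
        if k<2: continue
        i=1+np.argmax(st[1:,4]); q=P[L==i]
        c,s,a=cv2.minAreaRect(q[:,:2].astype(np.float32))
        if s[0]<s[1]: a+=90
        out[n]=(np.round(c,1),np.round(s,1),round((a+90)%180-90,1),np.median(q[:,2]).round(1),len(q)); print(n,out[n])
    return out
E
python3 - <<'E'
from h import *
S=np.load("wrist2.npz"); im=cv2.imread("pics/wrist2.png")
tabs(S["P"],im,74,96)
P=S["P"]; print(P[137,343],P[208,336],P[285,338])
# case rim
b,g,r=[im[...,i].astype(int) for i in range(3)]
Z=np.nan_to_num(P[...,2]); m=(Z>51)&(Z<61)&(b>r)
m[:,375:]=0; q=P[m]; print(len(q),np.median(q[:,2]),cv2.minAreaRect(q[:,:2].astype(np.float32)))
# floor, plate
f=P[160:166,312:318,2]; print("floor",np.nanmedian(f)); print("plate",P[35,150],P[0,236])
E
```

```text
rose (array([ 614.4, -124.5]), array([11.9, 23.9]), -29.8, np.float64(85.6), 209)
green (array([ 560.7, -165.3]), array([24.3, 12. ]), 33.0, np.float64(85.8), 415)
amber (array([404.8,  39.8]), array([198.4,  28.7]), 44.9, np.float64(80.7), 4282)
[ 613.98147763 -124.87861918   85.97412048] [ 566.9182324  -160.73108671   86.63308785] [ 515.86305342 -210.6829345    85.60283915]
2273 55.69317771064789 ((564.2221069335938, -168.60342407226562), (195.6549072265625, 73.1550064086914), 42.166927337646484)
floor 10.883856620163556
plate [561.57278014  69.61750999   9.10139129] [638.66376764  26.27228693  14.19143483]
```

Run:
```python
from h import *
from scipy.spatial import cKDTree
C=[]
for n in("scene","side"):
    S=np.load(n+"0.npz"); im=cv2.imread(f"pics/{n}0.png"); P=S["P"]; Z=np.nan_to_num(P[...,2])
    m=((im.min(2)>150)&(Z>5)&(Z<30)&(np.hypot(P[...,0]-620,P[...,1]-98)<110)).astype(np.uint8)
    k,L,st,ce=cv2.connectedComponentsWithStats(m)
    for i in range(1,k):
        if st[i,4]>60:
            # ray through blob centroid at plate height 15
            print(n,st[i,4],P[L==i].mean(0).round(1),ray(*ce[i],S["K"],S["T"],15).round(1))
    q=P.reshape(-1,3); q=q[np.isfinite(q[:,0])&(q[:,2]>130)&(q[:,0]>250)&(q[:,0]<760)&(np.abs(q[:,1])<400)]
    C.append(q)
    # mat/table heights
im=cv2.imread("pics/wrist2.png"); S=np.load("wrist2.npz")
tabs(S["P"],im,76,96,(516,-211,40))
q=np.vstack(C)
ub=np.array([.85,.526]); vb=np.array([-.526,.85])
for nm,s in(("s1",(652,48)),("s2",(619,99)),("s3",(588,152))):
    d=q[:,:2]-s; X=d@ub; Y=d@vb
    for hx,hy in((89,37),(37,89)):
        e=np.maximum(np.abs(X)-hx,np.abs(Y)-hy); ex=(e<25); print(nm,(hx,hy),"pts within25:",ex.sum(),"min",e.min().round(1),q[e.argmin()].round(0))
```

```text
scene 172 [588.5 153.9  16. ] [588.9 155.   15. ]
scene 185 [620.4 100.9  16. ] [620.8 102.1  15. ]
scene 136 [645.9  49.6  16.3] [646.6  51.   15. ]
side 2427 [621.  112.9  14.5] [621.  116.1  15. ]
amber (array([ 515.8, -210.8]), array([24.5, 11.8]), 40.2, np.float64(85.8), 368)
s1 (89, 37) pts within25: 0 min 50.2 [488.  49. 131.]
s1 (37, 89) pts within25: 0 min 53.9 [511. 104. 207.]
s2 (89, 37) pts within25: 269 min 8.6 [515.  81. 135.]
s2 (37, 89) pts within25: 0 min 51.0 [546. 219. 130.]
s3 (89, 37) pts within25: 1771 min 2.2 [511. 104. 207.]
s3 (37, 89) pts within25: 132 min -10.3 [546. 219. 130.]
```

Call:
{"fn": "jog_arm", "kwargs": {
  "commands": [
    [0.09,[-0.007,0.146,0],[0,0,0]],
    [0.09,[0,0,0],[0,0,-0.18]],
    [0.09,[0,0,0],[0,0,-0.18]],
    [0.09,[0,0,0],[0,0,-0.18]],
    [0.09,[0,0,0],[0,0,-0.18]],
    [0.09,[0,0,0],[0,0,-0.18]],
    [0.09,[0,0,0],[0,0,-0.18]],
    [0.09,[0,0,0],[0,0,-0.18]],
    [0.09,[0,0,0],[0,0,-0.18]],
    [0.09,[0,0,0],[0,0,-0.18]]
  ]
}}

```text
t: 7.2
ee_pos: [563.8, -169.1, 250.2]
orientation: [1.682, 2.653, -0.0]
ft_force: [1.4, 0.4, 0.6]
width: 47.8
grasp_force: 0.0
```

Call:
{"fn": "jog_arm", "kwargs": {
  "commands": [
    [0.09,[0,0,0],[0,0,-0.18]],
    [0.09,[0,0,0.2],[0,0,0]],
    [0.09,[0,0,0.3],[0,0,0]],
    [0.09,[0,0,0.2],[0,0,0]],
    [0.09,[0,0,0],[0,0,0]]
  ]
}}

```text
t: 7.7
ee_pos: [561.6, -168.3, 177.3]
orientation: [-1.496, -2.757, 0.002]
ft_force: [-1.0, 0.4, 0.7]
width: 47.6
grasp_force: 0.0
```

Run:
```python
from h import *
im,P,K,T=cam("wrist")
tabs(P,im,76,96,(561,-165,40))
dev([560.7,-165.3,62],33)
```

```text
green (array([ 560.2, -164.9]), array([23.5, 12.5]), 32.7, np.float64(85.6), 444)
at [ 562.5 -168.4  179.1] head 33.0 q [-0.31  0.42  1.75 -0.    0.98 -0.89] shift [0.034 0.004 1.172] rz 0.0009644235234456271 tilt [-0.003  0.001]
```

Call:
{"fn": "jog_arm", "kwargs": {
  "commands": [
    [0.09,[0.036,0.004,0.2],[0,0,0]],
    [0.09,[0,0,0.3],[0,0,0]],
    [0.09,[0,0,0.3],[0,0,0]],
    [0.09,[0,0,0.3],[0,0,0]],
    [0.09,[0,0,0.07],[0,0,0]],
    [0.09,[0,0,0],[0,0,0]],
    [-1,[0,0,0],[0,0,0]],
    [-1,[0,0,0],[0,0,0]],
    [-1,[0,0,0],[0,0,0]],
    [-1,[0,0,0],[0,0,0]]
  ]
}}

```text
t: 8.75
ee_pos: [561.2, -164.2, 64.9]
orientation: [1.496, 2.761, 0.0]
ft_force: [-0.6, -1.1, 5.2]
width: 23.9
grasp_force: 29.9
```

Call:
{"fn": "jog_arm", "kwargs": {
  "commands": [
    [-1,[0,0,0],[0,0,0]],
    [-1,[0,0,-0.05],[0,0,0]],
    [-1,[0,0,-0.15],[0,0,0]],
    [-1,[0,0,-0.3],[0,0,0]],
    [-1,[0,0,-0.3],[0,0,0]],
    [-1,[0,0,-0.3],[0,0,0]],
    [-1,[0,0,-0.3],[0,0,0]],
    [-1,[0,0,-0.3],[0,0,0]],
    [-1,[0,0,0],[0,0,0]]
  ]
}}

```text
t: 9.65
ee_pos: [562.9, -164.6, 238.9]
orientation: [1.493, 2.755, 0.003]
ft_force: [0.6, -0.1, -1.7]
width: 23.5
grasp_force: 29.9
```

Run:
```python
from h import *
print(get_obs()["width"],get_obs()["ft_force"]); dev([588.6,154.2,220],121)
```

```text
23.545384964071026 [ 0.63280177 -0.06602185 -1.70397295]
at [ 562.9 -164.6  238.9] head 33.1 q [-0.3   0.34  1.71  0.    1.08 -0.88] shift [2.532 1.956 0.183] rz -1.953314798128305 tilt [ 0.008 -0.002]
```

Call:
{"fn": "jog_arm", "kwargs": {
  "commands": [
    [-1,[0.2,0.156,0],[0,0,0]],
    [-1,[0.316,0.245,0],[0,0,0]],
    [-1,[0.316,0.245,0],[0,0,0]],
    [-1,[0.316,0.245,0],[0,0,0]],
    [-1,[0.316,0.245,0],[0,0,0]],
    [-1,[0.316,0.245,0],[0,0,0]],
    [-1,[0.316,0.245,0],[0,0,0]],
    [-1,[0.316,0.245,0],[0,0,0]],
    [-1,[0.12,0.088,0],[0,0,0]],
    [-1,[0,0,0],[0,0,0]]
  ]
}}

```text
t: 10.65
ee_pos: [585.7, 156.8, 232.8]
orientation: [-1.492, -2.763, 0.001]
ft_force: [-0.1, -0.7, -1.8]
width: 23.9
grasp_force: 29.9
```

Call:
{"fn": "jog_arm", "kwargs": {
  "commands": [
    [-1,[0,0,0],[0,0,-0.1776]],
    [-1,[0,0,0],[0,0,-0.1776]],
    [-1,[0,0,0],[0,0,-0.1776]],
    [-1,[0,0,0],[0,0,-0.1776]],
    [-1,[0,0,0],[0,0,-0.1776]],
    [-1,[0,0,0],[0,0,-0.1776]],
    [-1,[0,0,0],[0,0,-0.1776]],
    [-1,[0,0,0],[0,0,-0.1776]],
    [-1,[0,0,0],[0,0,-0.1776]],
    [-1,[0,0,0],[0,0,-0.1776]]
  ]
}}

```text
t: 11.65
ee_pos: [585.9, 153.2, 233.2]
orientation: [0.633, -3.076, 0.001]
ft_force: [-0.1, -0.7, -1.6]
width: 23.7
grasp_force: 29.9
```

Call:
{"fn": "jog_arm", "kwargs": {
  "commands": [
    [-1,[0,0,0],[0,0,-0.1776]],
    [-1,[0,0,0],[0,0,0]]
  ]
}}

```text
t: 11.85
ee_pos: [586.0, 153.4, 233.2]
orientation: [0.839, -3.026, 0.001]
ft_force: [-0.4, 0.2, -2.2]
width: 23.8
grasp_force: 29.9
```

Run:
```python
from h import *
im,P,K,T=cam("wrist"); cv2.imwrite("pics/w3.png",im); np.savez("w3.npz",P=P,K=K,T=T)
print(get_obs()["width"]); dev([588.6,154.2,71],121)
Z=np.nan_to_num(P[...,2])
m=((im.min(2)>150)&(Z>5)&(Z<30)).astype(np.uint8)
k,L,st,ce=cv2.connectedComponentsWithStats(m)
for i in range(1,k):
    if st[i,4]>200:
        c,s,a=cv2.minAreaRect(P[L==i][:,:2].astype(np.float32)); print(st[i],np.round(c,1),np.round(s,1),P[L==i].mean(0).round(1))
```

```text
23.98955589401619
at [586.1 153.7 233.4] head 120.8 q [ 0.24  0.38  1.66 -0.    1.09 -1.87] shift [-0.026 -0.008  1.624] rz -0.005202484808612301 tilt [-0.001 -0.001]
[ 169  180   51   49 1718] [648.5  45.2] [46.1 51.6] [647.2  45.   15.1]
[ 230  180   53   52 2130] [619.7  98.9] [51.5 51.8] [619.3  98.8  15. ]
[ 292  180   53   43 1793] [583.9 149.6] [42.4 51.9] [584.3 149.9  14.9]
[ 495  257   76   51 1793] [544.2 381.7] [24.6 80.8] [538.1 383.2  19. ]
[109 277  27  58 608] [791.6  29.4] [67.6 21.9] [785.5  29.6  19.7]
```

View pics/w3.png

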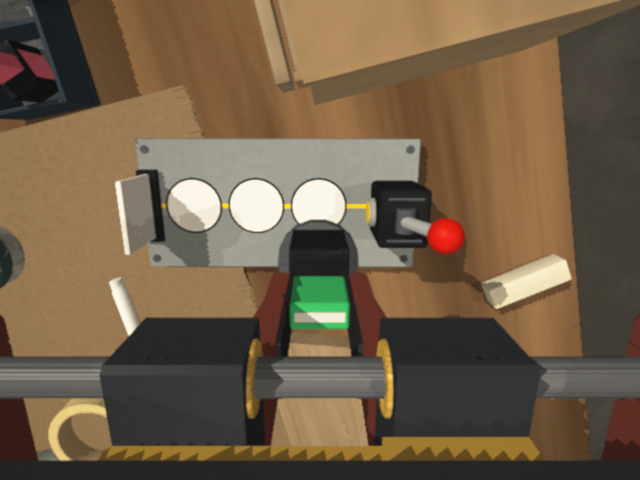

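The wrist view shows three discs centred at (194,205), (257,205) and (318,205), with the yellow line level. The lamp is at (400,213), the red ball at (446,236), and the held green window is square.

Call:
{"fn": "jog_arm", "kwargs": {
  "commands": [
    [-1,[-0.014,-0.018,0.1],[0,0,0]],
    [-1,[0,0,0.3],[0,0,0]],
    [-1,[0,0,0.3],[0,0,0]],
    [-1,[0,0,0.3],[0,0,0]],
    [-1,[0,0,0.3],[0,0,0]],
    [-1,[0,0,0.2],[0,0,0]],
    [-1,[0,0,0],[0,0,0]],
    [-1,[0,0,0],[0,0,0]]
  ]
}}

```text
t: 12.7
ee_pos: [588.4, 154.0, 83.4]
orientation: [0.837, -3.027, 0.0]
ft_force: [0.9, -0.4, -1.7]
width: 23.6
grasp_force: 29.9
```

Run:
```python
from h import *
S=np.load("w3.npz"); P=S["P"]
print("tabtop at hover", np.nanmedian(P[305:325,300:340,2]), P[315,320],P[322,320], P[265,320])
im,P,K,T=cam("wrist"); o=get_obs()
print(o["ee_pos"],o["ft_force"],"top", np.nanmedian(P[305:325,300:340,2]),P[322,320]); dev([588.2,152.9,70],120.8)
```

```text
tabtop at hover 254.6696564986083 [584.5214947  152.04719576 254.97427361] [587.38139404 153.77069409 254.44926726] [576.09736142 146.9924385  223.96124419]
[589.11026191 154.26552831  84.33977254] [ 0.70008444 -0.1238346  -1.21039934] top 104.87677954856682 [589.85605057 154.35637434 104.59830348]
at [589.1 154.3  84.3] head 120.9 q [ 0.24  0.58  1.75 -0.    0.81 -1.87] shift [ 0.015 -0.007  0.143] rz 0.0032530717652178966 tilt [0.001 0.   ]
```

Call:
{"fn": "jog_arm", "kwargs": {
  "commands": [
    [-1,[0.012,-0.006,0.06],[0,0,0]],
    [-1,[0,0,0.06],[0,0,0]],
    [-1,[0,0,0.01],[0,0,0]],
    [-1,[0,0,0.01],[0,0,0]],
    [-1,[0,0,0],[0,0,0]]
  ]
}}

```text
t: 13.25
ee_pos: [587.8, 153.2, 69.8]
orientation: [-0.84, 3.027, 0.0]
ft_force: [1.0, 0.4, -1.6]
width: 24.0
grasp_force: 29.9
```

Call:
{"fn": "jog_arm", "kwargs": {
  "commands": [
    [-1,[0,0,0.01],[0,0,0]],
    [-1,[0,0,0],[0,0,0]]
  ]
}}

```text
t: 13.45
ee_pos: [588.0, 153.3, 69.0]
orientation: [-0.84, 3.027, 0.0]
ft_force: [0.0, -0.9, -0.7]
width: 23.5
grasp_force: 29.9
```

Call:
{"fn": "jog_arm", "kwargs": {
  "commands": [
    [-1,[0,0,0.01],[0,0,0]],
    [-1,[0,0,0],[0,0,0]]
  ]
}}

```text
t: 13.65
ee_pos: [588.4, 153.1, 68.7]
orientation: [-0.84, 3.026, -0.0]
ft_force: [-0.7, -1.4, 6.6]
width: 23.4
grasp_force: 30.0
```

Call:
{"fn": "jog_arm", "kwargs": {
  "commands": [
    [0,[0,0,0],[0,0,0]],
    [0,[0,0,0],[0,0,0]],
    [0,[0,0,-0.05],[0,0,0]],
    [0,[0,0,-0.35],[0,0,0]],
    [0,[0,0,-0.4],[0,0,0]],
    [0,[0,0,-0.4],[0,0,0]],
    [0,[0,0,-0.4],[0,0,0]],
    [0,[0,0,0],[0,0,0.16]]
  ]
}}

```text
t: 14.45
ee_pos: [591.0, 154.0, 234.3]
orientation: [-0.644, 3.064, 0.0]
ft_force: [0.2, 0.3, -0.8]
width: 44.1
grasp_force: 0.0
```

Call:
{"fn": "jog_arm", "kwargs": {
  "commands": [
    [0.09,[0,0,0],[0,0,0.181]],
    [0.09,[0,0,0],[0,0,0.181]],
    [0.09,[0,0,0],[0,0,0.181]],
    [0.09,[0,0,0],[0,0,0.181]],
    [0.09,[0,0,0],[0,0,0.181]],
    [0.09,[0,0,0],[0,0,0.181]],
    [0.09,[0,0,0],[0,0,0.181]],
    [0.09,[0,0,0],[0,0,0.181]],
    [0.09,[0,0,0],[0,0,0.181]],
    [0.09,[0,0,0],[0,0,0]]
  ]
}}

```text
t: 15.45
ee_pos: [587.8, 153.2, 228.0]
orientation: [1.317, 2.852, 0.0]
ft_force: [-1.0, 0.4, 0.3]
width: 47.7
grasp_force: 0.0
```

Call:
{"fn": "jog_arm", "kwargs": {
  "commands": [
    [0.09,[-0.231,-0.29,0],[0,0,0]],
    [0.09,[-0.231,-0.29,0],[0,0,0]],
    [0.09,[-0.231,-0.29,0],[0,0,0]],
    [0.09,[-0.231,-0.29,0],[0,0,0]],
    [0.09,[-0.231,-0.29,0],[0,0,0]],
    [0.09,[-0.231,-0.29,0],[0,0,0]],
    [0.09,[-0.231,-0.29,0],[0,0,0]],
    [0.09,[-0.231,-0.29,0],[0,0,0]],
    [0.09,[-0.231,-0.29,0],[0,0,0]],
    [0.09,[-0.231,-0.29,0],[0,0,0]]
  ]
}}

```text
t: 16.45
ee_pos: [516.9, -212.2, 228.1]
orientation: [1.309, 2.856, 0.0]
ft_force: [0.5, -0.5, -0.3]
width: 48.0
grasp_force: 0.0
```

Call:
{"fn": "jog_arm", "kwargs": {
  "commands": [
    [0.09,[0,0,0.2],[0,0,0]],
    [0.09,[0,0,0.2],[0,0,0]],
    [0.09,[0,0,0.1],[0,0,0]],
    [0.09,[0,0,0],[0,0,0]],
    [0.09,[0,0,0],[0,0,0]]
  ]
}}

```text
t: 16.95
ee_pos: [517.7, -210.7, 178.2]
orientation: [1.313, 2.854, 0.0]
ft_force: [0.2, 0.3, -0.4]
width: 47.8
grasp_force: 0.0
```

Run:
```python
from h import *
im,P,K,T=cam("wrist"); cv2.imwrite("pics/w4.png",im)
r=tabs(P,im,76,96,(530,-200,110))
c=r["amber"]; dev([*c[0],63],c[2])
S=cam("scene"); cv2.imwrite("pics/s4.png",S[0]); tabs(S[1],S[0],80,100,(588,153,60))
```

```text
rose (array([ 608.7, -127.3]), array([ 5.6, 20.5]), -46.0, np.float64(80.4), 156)
amber (array([ 515. , -210.1]), array([23.8, 12.3]), 40.9, np.float64(85.6), 485)
at [ 518.  -210.8  178.6] head 40.6 q [-0.41  0.38  1.81  0.    0.95 -1.12] shift [ 0.026 -0.019  1.156] rz -0.006790554362960519 tilt [ 0.001 -0.   ]
green (array([585.5, 148. ]), array([ 9.2, 22.2]), -54.3, np.float64(86.0), 31)
```

Call:
{"fn": "jog_arm", "kwargs": {
  "commands": [
    [0.09,[0.026,-0.019,0.2],[0,0,0]],
    [0.09,[0,0,0.3],[0,0,0]],
    [0.09,[0,0,0.3],[0,0,0]],
    [0.09,[0,0,0.3],[0,0,0]],
    [0.09,[0,0,0.07],[0,0,0]],
    [0.09,[0,0,0],[0,0,0]],
    [-1,[0,0,0],[0,0,0]],
    [-1,[0,0,0],[0,0,0]],
    [-1,[0,0,0],[0,0,0]],
    [-1,[0,0,0],[0,0,0]]
  ]
}}

```text
t: 18.05
ee_pos: [515.0, -210.4, 61.9]
orientation: [1.314, 2.851, 0.0]
ft_force: [-0.2, 0.6, 5.4]
width: 23.9
grasp_force: 30.0
```

Call:
{"fn": "jog_arm", "kwargs": {
  "commands": [
    [-1,[0,0,0],[0,0,0]],
    [-1,[0,0,-0.05],[0,0,0]],
    [-1,[0,0,-0.15],[0,0,0]],
    [-1,[0,0,-0.3],[0,0,0]],
    [-1,[0,0,-0.3],[0,0,0]],
    [-1,[0,0,-0.3],[0,0,0]],
    [-1,[0,0,-0.3],[0,0,0]],
    [-1,[0,0,-0.2],[0,0,0]],
    [-1,[0,0,0],[0,0,0]],
    [-1,[0,0,0],[0,0,0]]
  ]
}}

```text
t: 19.05
ee_pos: [513.9, -210.0, 221.0]
orientation: [1.315, 2.853, -0.0]
ft_force: [-0.8, -0.4, -3.0]
width: 23.7
grasp_force: 30.0
```

Run:
```python
from h import *
im,P,K,T=cam("wrist"); o=get_obs(); print(o["width"],"top-TCP", np.nanmedian(P[305:325,300:340,2])-o["ee_pos"][2])
dev([620,99.7,220],120.8)
```

```text
23.759042923476386 top-TCP 25.259763204632918
at [ 513.4 -209.8  220. ] head 40.5 q [-0.41  0.32  1.79 -0.    1.03 -1.12] shift [1.661e+00 2.820e+00 1.000e-03] rz -1.7843423570382255 tilt [-0.001  0.001]
```

Call:
{"fn": "jog_arm", "kwargs": {
  "commands": [
    [-1,[0.166,0.282,0],[0,0,0]],
    [-1,[0.166,0.282,0],[0,0,0]],
    [-1,[0.166,0.282,0],[0,0,0]],
    [-1,[0.166,0.282,0],[0,0,0]],
    [-1,[0.166,0.282,0],[0,0,0]],
    [-1,[0.166,0.282,0],[0,0,0]],
    [-1,[0.166,0.282,0],[0,0,0]],
    [-1,[0.166,0.282,0],[0,0,0]],
    [-1,[0.166,0.282,0],[0,0,0]],
    [-1,[0.166,0.282,0],[0,0,0]]
  ]
}}

```text
t: 20.1
ee_pos: [620.0, 100.5, 218.6]
orientation: [-1.314, -2.85, 0.003]
ft_force: [-1.1, 0.7, -2.1]
width: 23.4
grasp_force: 30.0
```

Call:
{"fn": "jog_arm", "kwargs": {
  "commands": [
    [-1,[0,0,0],[0,0,-0.1785]],
    [-1,[0,0,0],[0,0,-0.1785]],
    [-1,[0,0,0],[0,0,-0.1785]],
    [-1,[0,0,0],[0,0,-0.1785]],
    [-1,[0,0,0],[0,0,-0.1785]],
    [-1,[0,0,0],[0,0,-0.1785]],
    [-1,[0,0,0],[0,0,-0.1785]],
    [-1,[0,0,0],[0,0,-0.1785]],
    [-1,[0,0,0],[0,0,-0.1785]],
    [-1,[0,0,0],[0,0,-0.1785]]
  ]
}}

```text
t: 21.1
ee_pos: [619.6, 99.1, 218.5]
orientation: [0.843, -3.022, -0.001]
ft_force: [-0.8, 0.2, -2.1]
width: 23.8
grasp_force: 30.0
```

Call:
{"fn": "jog_arm", "kwargs": {
  "commands": [
    [-1,[0,0,0.1],[0,0,0]],
    [-1,[0,0,0.3],[0,0,0]],
    [-1,[0,0,0.3],[0,0,0]],
    [-1,[0,0,0.3],[0,0,0]],
    [-1,[0,0,0.3],[0,0,0]],
    [-1,[0,0,0],[0,0,0]],
    [-1,[0,0,0],[0,0,0]]
  ]
}}

```text
t: 21.8
ee_pos: [619.9, 99.2, 89.6]
orientation: [0.831, -3.027, -0.001]
ft_force: [0.9, 0.6, -1.2]
width: 23.6
grasp_force: 30.0
```

Run:
```python
from h import *
im,P,K,T=cam("wrist"); o=get_obs(); print(o["width"],"top-TCP", np.nanmedian(P[305:325,300:340,2])-o["ee_pos"][2])
dev([620,99.7,67],120.8)
```

```text
23.709176297627774 top-TCP 22.78717827496382
at [621.   99.3  90.9] head 120.7 q [ 0.14  0.59  1.7   0.    0.85 -1.97] shift [0.007 0.008 0.239] rz -0.0013680832957248868 tilt [-0. -0.]
```

Call:
{"fn": "jog_arm", "kwargs": {
  "commands": [
    [-1,[0.007,0.008,0.1],[0,0,0]],
    [-1,[0,0,0.09],[0,0,0]],
    [-1,[0,0,0.03],[0,0,0]],
    [-1,[0,0,0],[0,0,0]]
  ]
}}

```text
t: 22.25
ee_pos: [619.4, 99.6, 68.3]
orientation: [0.835, -3.028, -0.0]
ft_force: [0.0, 0.9, -1.6]
width: 23.6
grasp_force: 30.0
```

Call:
{"fn": "jog_arm", "kwargs": {
  "commands": [
    [-1,[0,0,0.012],[0,0,0]],
    [-1,[0,0,0],[0,0,0]]
  ]
}}

```text
t: 22.45
ee_pos: [620.0, 99.6, 67.7]
orientation: [-0.835, 3.028, -0.0]
ft_force: [0.5, -0.3, -1.5]
width: 23.4
grasp_force: 30.0
```

Call:
{"fn": "jog_arm", "kwargs": {
  "commands": [
    [-1,[0,0,0.01],[0,0,0]],
    [-1,[0,0,0],[0,0,0]]
  ]
}}

```text
t: 22.65
ee_pos: [619.9, 99.6, 66.6]
orientation: [-0.835, 3.028, -0.0]
ft_force: [-0.1, 0.2, -1.5]
width: 23.9
grasp_force: 30.0
```

Call:
{"fn": "jog_arm", "kwargs": {
  "commands": [
    [-1,[0,0,0.01],[0,0,0]],
    [-1,[0,0,0],[0,0,0]]
  ]
}}

```text
t: 22.85
ee_pos: [620.0, 99.7, 65.9]
orientation: [-0.835, 3.028, -0.0]
ft_force: [-1.6, 0.3, -0.1]
width: 23.5
grasp_force: 30.0
```

Call:
{"fn": "jog_arm", "kwargs": {
  "commands": [
    [-1,[0,0,0.005],[0,0,0]],
    [-1,[0,0,0],[0,0,0]]
  ]
}}

```text
t: 23.05
ee_pos: [620.0, 99.7, 65.9]
orientation: [-0.835, 3.028, -0.0]
ft_force: [-2.1, -0.2, 6.9]
width: 23.9
grasp_force: 30.0
```

Call:
{"fn": "jog_arm", "kwargs": {
  "commands": [
    [-0.18,[0,0,0],[0,0,0]],
    [-0.18,[0,0,0],[0,0,0]],
    [-0.18,[0,0,-0.05],[0,0,0]],
    [-0.18,[0,0,-0.35],[0,0,0]],
    [-0.18,[0,0,-0.4],[0,0,0]],
    [-0.18,[0,0,-0.4],[0,0,0]],
    [-0.18,[0,0,-0.4],[0,0,0]],
    [-0.18,[0,0,0],[0,0,0.168]],
    [-0.18,[0,0,0],[0,0,0.168]],
    [-0.18,[0,0,0],[0,0,0.168]]
  ]
}}

```text
t: 24.05
ee_pos: [619.9, 99.7, 225.9]
orientation: [-0.215, 3.133, 0.0]
ft_force: [0.1, 0.9, 0.3]
width: 35.8
grasp_force: 0.0
```

Call:
{"fn": "jog_arm", "kwargs": {
  "commands": [
    [-0.09,[0,0,0],[0,0,0.168]],
    [-0.09,[0,0,0],[0,0,0.168]],
    [-0.09,[0,0,0],[0,0,0.168]],
    [-0.09,[0,0,0],[0,0,0.168]],
    [-0.09,[0,0,0],[0,0,0.168]],
    [-0.09,[-0.152,-0.282,0],[0,0,0]],
    [-0.09,[-0.152,-0.282,0],[0,0,0]],
    [-0.09,[-0.152,-0.282,0],[0,0,0]],
    [-0.09,[-0.152,-0.282,0],[0,0,0]],
    [-0.09,[-0.152,-0.282,0],[0,0,0]]
  ]
}}

```text
t: 25.05
ee_pos: [616.0, -61.7, 225.4]
orientation: [0.804, 3.037, 0.0]
ft_force: [-0.1, 0.0, 0.0]
width: 39.7
grasp_force: 0.0
```

Call:
{"fn": "jog_arm", "kwargs": {
  "commands": [
    [-0.09,[-0.152,-0.282,0],[0,0,0]],
    [-0.09,[-0.152,-0.282,0],[0,0,0]],
    [-0.09,[0,0,0.2],[0,0,0]],
    [-0.09,[0,0,0.2],[0,0,0]],
    [-0.09,[0,0,0.1],[0,0,0]],
    [-0.09,[0,0,0],[0,0,0]],
    [-0.09,[0,0,0],[0,0,0]]
  ]
}}

```text
t: 25.75
ee_pos: [615.0, -124.4, 175.6]
orientation: [0.803, 3.037, 0.0]
ft_force: [0.4, 0.3, 0.4]
width: 40.2
grasp_force: 0.0
```

Run:
```python
from h import *
im,P,K,T=cam("wrist"); cv2.imwrite("pics/w5.png",im)
r=tabs(P,im,76,96,(610,-130,80))
c=r["rose"]; dev([*c[0],63],c[2]+90)
```

```text
rose (array([ 613.7, -124. ]), array([11.6, 24.1]), -29.5, np.float64(85.4), 233)
amber (array([ 671. , -140.7]), array([ 1.3, 10.2]), -46.5, np.float64(85.6), 25)
at [ 615.3 -124.4  176. ] head 60.4 q [-0.22  0.48  1.66  0.    1.   -1.27] shift [ 0.017 -0.005  1.13 ] rz -0.002744325136103498 tilt [ 0.001 -0.   ]
```

Call:
{"fn": "jog_arm", "kwargs": {
  "commands": [
    [-0.09,[0.015,-0.005,0.2],[0,0,0]],
    [-0.09,[0,0,0.3],[0,0,0]],
    [-0.09,[0,0,0.3],[0,0,0]],
    [-0.09,[0,0,0.3],[0,0,0]],
    [-0.09,[0,0,0.035],[0,0,0]],
    [-0.09,[0,0,0],[0,0,0]],
    [-1,[0,0,0],[0,0,0]],
    [-1,[0,0,0],[0,0,0]],
    [-1,[0,0,0],[0,0,0]],
    [-1,[0,0,0],[0,0,0]]
  ]
}}

```text
t: 26.8
ee_pos: [613.6, -124.3, 62.5]
orientation: [0.803, 3.036, 0.0]
ft_force: [-1.6, -2.8, -0.8]
width: 11.9
grasp_force: 30.3
```

Call:
{"fn": "jog_arm", "kwargs": {
  "commands": [
    [-1,[0,0,0],[0,0,0]],
    [-1,[0,0,-0.05],[0,0,0]],
    [-1,[0,0,-0.15],[0,0,0]],
    [-1,[0,0,-0.3],[0,0,0]],
    [-1,[0,0,-0.3],[0,0,0]],
    [-1,[0,0,-0.3],[0,0,0]],
    [-1,[0,0,-0.3],[0,0,0]],
    [-1,[0,0,-0.2],[0,0,0]],
    [-1,[0,0,0],[0,0,0]],
    [-1,[0,0,0],[0,0,0]]
  ]
}}

```text
t: 27.8
ee_pos: [612.9, -124.2, 221.9]
orientation: [0.804, 3.036, 0.0]
ft_force: [0.2, -0.9, -1.0]
width: 11.9
grasp_force: 30.0
```

Run:
```python
from h import *
o=get_obs(); print(o["width"],o["ft_force"])
dev([651.7,46.4,220],30.8)
```

```text
11.923647243771972 [ 0.1725278  -0.91600052 -0.99345613]
at [ 612.9 -124.2  221.9] head 60.3 q [-0.22  0.42  1.63 -0.    1.09 -1.27] shift [0.507 1.675 0.019] rz 0.6566502956600282 tilt [ 0.001 -0.   ]
```

Call:
{"fn": "jog_arm", "kwargs": {
  "commands": [
    [-1,[0.101,0.335,0],[0,0,0]],
    [-1,[0.101,0.335,0],[0,0,0]],
    [-1,[0.101,0.335,0],[0,0,0]],
    [-1,[0.101,0.335,0],[0,0,0]],
    [-1,[0.101,0.335,0],[0,0,0]],
    [-1,[0,0,0],[0,0,0.164]],
    [-1,[0,0,0],[0,0,0.164]],
    [-1,[0,0,0],[0,0,0.164]],
    [-1,[0,0,0],[0,0,0.164]],
    [-1,[0,0,0],[0,0,0]]
  ]
}}

```text
t: 28.8
ee_pos: [650.9, 46.3, 219.5]
orientation: [-1.551, -2.729, 0.003]
ft_force: [-0.6, -0.2, -1.8]
width: 12.1
grasp_force: 30.0
```

Run:
```python
from h import *
im,P,K,T=cam("wrist"); cv2.imwrite("pics/w6.png",im)
tabs(P,im,80,102)
Z=np.nan_to_num(P[...,2]); m=((im.min(2)>150)&(Z>5)&(Z<30)&(np.hypot(P[...,0]-652,P[...,1]-46)<40)).astype(np.uint8)
k,L,st,ce=cv2.connectedComponentsWithStats(m)
for i in range(1,k):
    if st[i,4]>200:
        c,s,a=cv2.minAreaRect(P[L==i][:,:2].astype(np.float32)); print(st[i],np.round(c,1),np.round(s,1))
dev([651.7,46.4,67],30.8)
```

```text
green (array([588.5, 151.1]), array([11.3, 23.7]), -59.1, np.float64(89.6), 403)
amber (array([438.7,  43.2]), array([112.6,  17.1]), 45.0, np.float64(80.9), 3130)
[279 169  29  63 724] [623.8  37.8] [21.  61.7]
[338 173  24  24 228] [665.9  76.9] [11.9 26.9]
[ 293  180   54   45 1896] [648.6  49.4] [51.1 42.8]
at [651.1  46.3 219.8] head 31.0 q [ 0.05  0.47  1.56  0.    1.11 -0.49] shift [-0.004  0.01   1.528] rz 0.004206494026356545 tilt [-0.003 -0.   ]
```

View pics/w6.png

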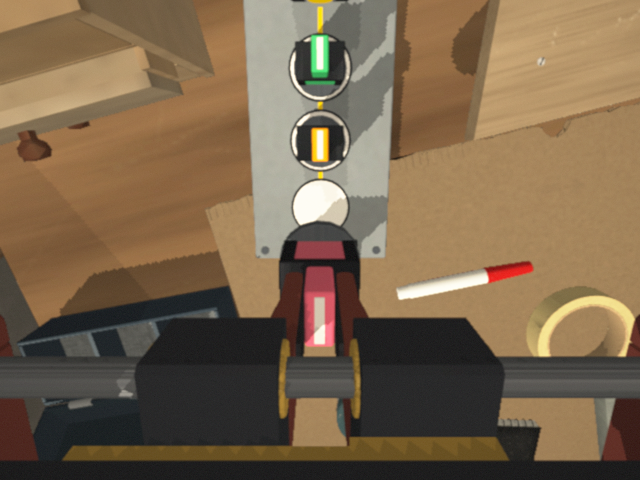

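The wrist view shows green at (320,62) and amber at (320,143), both centred and square on their discs, with rose held above spot 1 at (320,205).

Call:
{"fn": "jog_arm", "kwargs": {
  "commands": [
    [-1,[0,0.01,0.2],[0,0,0]],
    [-1,[0,0,0.3],[0,0,0]],
    [-1,[0,0,0.3],[0,0,0]],
    [-1,[0,0,0.3],[0,0,0]],
    [-1,[0,0,0.2],[0,0,0]],
    [-1,[0,0,0.1],[0,0,0]],
    [-1,[0,0,0.08],[0,0,0]],
    [-1,[0,0,0],[0,0,0]],
    [-1,[0,0,0],[0,0,0]]
  ]
}}

```text
t: 29.75
ee_pos: [653.5, 46.8, 74.3]
orientation: [1.55, 2.732, 0.001]
ft_force: [1.1, -0.0, -0.9]
width: 12.1
grasp_force: 30.0
```

Call:
{"fn": "jog_arm", "kwargs": {
  "commands": [
    [-1,[0,0,0.02],[0,0,0]],
    [-1,[0,0,0],[0,0,0]]
  ]
}}

```text
t: 29.95
ee_pos: [653.3, 46.8, 72.3]
orientation: [1.55, 2.731, 0.001]
ft_force: [-0.7, 0.1, -1.2]
width: 11.7
grasp_force: 30.0
```

Call:
{"fn": "jog_arm", "kwargs": {
  "commands": [
    [-1,[0,-0.015,0.03],[0,0,0]],
    [-1,[0,0,0.01],[0,0,0]],
    [-1,[0,0,0],[0,0,0]]
  ]
}}

```text
t: 30.25
ee_pos: [651.4, 46.0, 67.4]
orientation: [-1.551, -2.732, 0.0]
ft_force: [-0.1, 0.3, -1.4]
width: 11.8
grasp_force: 30.0
```

Call:
{"fn": "jog_arm", "kwargs": {
  "commands": [
    [-1,[0,0,0.01],[0,0,0]],
    [-1,[0,0,0],[0,0,0]]
  ]
}}

```text
t: 30.45
ee_pos: [651.6, 46.1, 66.5]
orientation: [-1.551, -2.732, 0.0]
ft_force: [0.2, 0.9, -1.4]
width: 11.9
grasp_force: 30.0
```

Call:
{"fn": "jog_arm", "kwargs": {
  "commands": [
    [-1,[0,0,0.01],[0,0,0]],
    [-1,[0,0,0],[0,0,0]]
  ]
}}

```text
t: 30.65
ee_pos: [651.7, 46.1, 66.4]
orientation: [1.551, 2.732, 0.0]
ft_force: [-1.8, 0.3, 6.3]
width: 11.7
grasp_force: 30.0
```

Call:
{"fn": "jog_arm", "kwargs": {
  "commands": [
    [-0.18,[0,0,0],[0,0,0]],
    [-0.18,[0,0,0],[0,0,0]],
    [-0.18,[0,0,-0.05],[0,0,0]],
    [-0.18,[0,0,-0.35],[0,0,0]],
    [-0.18,[0,0,-0.4],[0,0,0]],
    [-0.18,[0,0,-0.4],[0,0,0]],
    [-0.18,[0,0,-0.4],[0,0,0]],
    [-0.18,[0,0,-0.2],[0,0,0]],
    [-0.18,[0,0,0],[0,0,0]]
  ]
}}

```text
t: 31.55
ee_pos: [653.7, 46.1, 249.8]
orientation: [1.548, 2.727, 0.006]
ft_force: [0.8, 0.1, 0.5]
width: 36.1
grasp_force: 0.0
```

Run:
```python
from h import *
im,P,K,T=cam("wrist"); cv2.imwrite("pics/w7.png",im)
tabs(P,im,80,102,(620,100,80))
S=np.load("w3.npz"); i3=cv2.imread("pics/w3.png").astype(int); Q=S["P"]
m=(i3[...,2]>150)&(i3[...,1]<60)&(i3[...,0]<60)&(np.nan_to_num(Q[...,2])>90); q=Q[m]
from scipy.optimize import least_squares
f=least_squares(lambda c:np.linalg.norm(q-c,axis=1)-13,q.mean(0)-[0,0,10],loss="soft_l1"); print("ball",f.x.round(1),len(q),np.abs(f.fun).mean(), q.max(0))
vb=np.array([-.512,.859]); ub=np.array([.859,.512]); d=f.x[:2]-[620,99.7]; print("bench x,y",d@ub,d@vb)
piv=np.array([620,99.7])+135*vb
print("start",piv+66*vb); dev([*(piv+66*vb),235],120.8)
```

```text
rose (array([652.2,  46.2]), array([11.2, 24. ]), -59.3, np.float64(89.6), 251)
green (array([588.4, 151.3]), array([10.9, 24.1]), -59.8, np.float64(89.7), 333)
amber (array([619.6,  98.6]), array([11.2, 22.8]), -59.0, np.float64(90.0), 424)
ball [540.4 230.9 126.2] 986 0.41530404613115635 [552.38659311 239.53462446 140.64001461]
bench x,y -1.2563165585065608 153.45627591408893
start [517.088 272.359]
at [652.4  46.1 247.2] head 30.8 q [ 0.05  0.44  1.54 -0.    1.16 -0.49] shift [ 2.637e+00 -2.000e-03  1.180e-01] rz -1.9993452906637919 tilt [0.003 0.   ]
```

Call:
{"fn": "jog_arm", "kwargs": {
  "commands": [
    [-1,[0.377,0,0],[0,0,0]],
    [-1,[0.377,0,0],[0,0,0]],
    [-1,[0.377,0,0],[0,0,0]],
    [-1,[0.377,0,0],[0,0,0]],
    [-1,[0.377,0,0],[0,0,0]],
    [-1,[0.377,0,0],[0,0,0]],
    [-1,[0.377,0,0],[0,0,0]],
    [-1,[0,0,0],[0,0,-0.1818]],
    [-1,[0,0,0],[0,0,-0.1818]],
    [-1,[0,0,0],[0,0,-0.1818]]
  ]
}}

```text
t: 32.6
ee_pos: [515.0, 272.6, 243.3]
orientation: [-0.924, -3.0, 0.004]
ft_force: [-1.1, -0.6, -0.6]
width: 0.4
grasp_force: 0.0
```

Call:
{"fn": "jog_arm", "kwargs": {
  "commands": [
    [-1,[0,0,0],[0,0,-0.1818]],
    [-1,[0,0,0],[0,0,-0.1818]],
    [-1,[0,0,0],[0,0,-0.1818]],
    [-1,[0,0,0],[0,0,-0.1818]],
    [-1,[0,0,0],[0,0,-0.1818]],
    [-1,[0,0,0],[0,0,-0.1818]],
    [-1,[0,0,0],[0,0,-0.1818]],
    [-1,[0,0,0],[0,0,-0.1818]],
    [-1,[0,0,0],[0,0,0]]
  ]
}}

```text
t: 33.5
ee_pos: [515.4, 272.1, 243.5]
orientation: [0.836, -3.025, 0.001]
ft_force: [0.5, 0.1, 0.6]
width: 0.5
grasp_force: 0.0
```

Run:
```python
from h import *
vb=np.array([-.512,.859]); piv=np.array([620,99.7])+134*vb
dev([*(piv+66*vb),119],120.8); dev([*(piv+4.5*vb),119],120.8)
```

```text
at [515.4 272.1 243.5] head 120.9 q [ 0.47  0.34  1.7  -0.    1.1  -1.64] shift [-0.02  -0.017  1.245] rz 0.002103103476418116 tilt [-0.003 -0.002]
at [515.4 272.1 243.5] head 120.9 q [ 0.47  0.34  1.7  -0.    1.1  -1.64] shift [-0.019 -0.632  1.245] rz 0.002103103476418116 tilt [-0.003 -0.002]
```

Call:
{"fn": "jog_arm", "kwargs": {
  "commands": [
    [-1,[-0.02,0,0.2],[0,0,0]],
    [-1,[0,0,0.35],[0,0,0]],
    [-1,[0,0,0.35],[0,0,0]],
    [-1,[0,0,0.34],[0,0,0]],
    [-1,[0,0,0],[0,0,0]],
    [-1,[0,0,0],[0,0,0]]
  ]
}}

```text
t: 34.1
ee_pos: [517.5, 273.4, 120.9]
orientation: [0.831, -3.027, 0.001]
ft_force: [-0.1, -0.2, 0.2]
width: 0.4
grasp_force: 0.0
```

Call:
{"fn": "jog_arm", "kwargs": {
  "commands": [
    [-1,[0,-0.1,0],[0,0,0]],
    [-1,[0,-0.1,0],[0,0,0]],
    [-1,[0,-0.05,0],[0,0,0]],
    [-1,[0,0,0],[0,0,0]]
  ]
}}

```text
t: 34.5
ee_pos: [532.0, 251.6, 122.7]
orientation: [-0.832, 3.027, 0.001]
ft_force: [-0.1, -0.1, 0.4]
width: 0.1
grasp_force: 0.0
```

Call:
{"fn": "jog_arm", "kwargs": {
  "commands": [
    [-1,[0,-0.08,0],[0,0,0]],
    [-1,[0,-0.08,0],[0,0,0]],
    [-1,[0,-0.08,0],[0,0,0]],
    [-1,[0,-0.06,0],[0,0,0]],
    [-1,[0,0,0],[0,0,0]]
  ]
}}

```text
t: 35.0
ee_pos: [546.7, 225.4, 121.4]
orientation: [0.833, -3.029, 0.001]
ft_force: [0.2, 0.4, -0.8]
width: 0.6
grasp_force: 0.0
```

Call:
{"fn": "jog_arm", "kwargs": {
  "commands": [
    [-1,[0,-0.03,0],[0,0,0]],
    [-1,[0,-0.03,0],[0,0,0]],
    [-1,[0,0,0],[0,0,0]]
  ]
}}

```text
t: 35.3
ee_pos: [549.3, 221.0, 121.3]
orientation: [0.835, -3.028, 0.0]
ft_force: [-0.2, 0.4, -0.1]
width: 0.3
grasp_force: 0.0
```

Run:
```python
from h import *
print(get_obs()["ee_pos"],get_obs()["ft_force"])
for n in("side","wrist"):
    im,P,K,T=cam(n); cv2.imwrite(f"pics/{n}8.png",im)
    i3=im.astype(int); m=(i3[...,2]>150)&(i3[...,1]<60)&(i3[...,0]<60)&(np.hypot(P[...,0]-551,P[...,1]-214)<70)&(np.nan_to_num(P[...,2])>90); q=P[m]; print(n,len(q))
    if len(q)>10:
        print(q.mean(0),q.min(0),q.max(0)); d=q.mean(0)[:2]-[620,99.7]; print("bench y",d@np.array([-.512,.859]))
```

```text
[549.26373316 220.98337278 121.33142597] [-0.18804656  0.43698603 -0.0712144 ]
side 64
[566.55091431 207.79711603 131.88819869] [561.87545819 198.04392517 122.76169074] [571.70533624 214.37325057 140.01324403]
bench y 120.22135453818191
wrist 2035
[554.36730325 196.9488638  136.5991065 ] [525.79894522 187.40955807 124.49306192] [569.30594958 208.67066029 206.81763706]
bench y 117.14071473879338
```

View pics/side8.png

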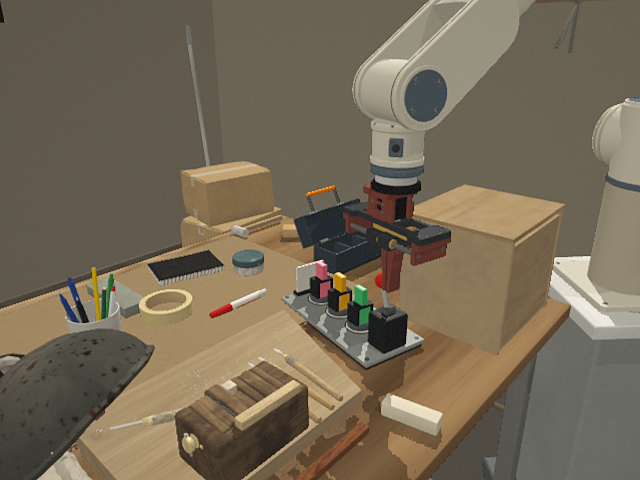

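The side view shows all three windows standing on their discs. The ball has been pushed toward the screen at (380,280).

Call:
{"fn": "jog_arm", "kwargs": {
  "commands": [
    [-1,[0,-0.02,0],[0,0,0]],
    [-1,[0,0,0],[0,0,0]]
  ]
}}

```text
t: 35.6
ee_pos: [550.3, 219.6, 121.5]
orientation: [0.835, -3.028, -0.0]
ft_force: [-0.8, 1.3, -0.6]
width: 0.5
grasp_force: 0.3
```

Call:
{"fn": "jog_arm", "kwargs": {
  "commands": [
    [-1,[0,-0.02,0],[0,0,0]],
    [-1,[0,0,0],[0,0,0]],
    [-1,[0,0,0],[0,0,0]]
  ]
}}

```text
t: 35.9
ee_pos: [551.4, 217.8, 121.5]
orientation: [0.835, -3.028, 0.0]
ft_force: [0.2, -0.2, -0.1]
width: 0.4
grasp_force: 0.3
```

Call:
{"fn": "jog_arm", "kwargs": {
  "commands": [
    [-1,[0,-0.02,0],[0,0,0]],
    [-1,[0,0,0],[0,0,0]]
  ]
}}

```text
t: 36.1
ee_pos: [551.8, 216.9, 121.5]
orientation: [0.834, -3.028, -0.003]
ft_force: [-2.3, 6.1, -0.8]
width: 0.2
grasp_force: 3.3
```

Call:
{"fn": "jog_arm", "kwargs": {
  "commands": [
    [-1,[0,-0.02,0],[0,0,0]],
    [-1,[0,0,0],[0,0,0]]
  ]
}}

```text
t: 36.3
ee_pos: [552.0, 216.6, 121.5]
orientation: [0.832, -3.028, -0.006]
ft_force: [-6.7, 12.5, -0.7]
width: 0.7
grasp_force: 7.4
```

Run:
```python
from h import *
print(get_obs()["ee_pos"],get_obs()["ft_force"])
im,P,K,T=cam("wrist"); cv2.imwrite("pics/w9.png",im)
i3=im.astype(int); m=(i3[...,2]>150)&(i3[...,1]<60)&(i3[...,0]<60)&(np.nan_to_num(P[...,2])>118)&(np.nan_to_num(P[...,2])<145)
k,L,st,ce=cv2.connectedComponentsWithStats(m.astype(np.uint8)); i=1+np.argmax(st[1:,4]); q=P[L==i]; print(st[i])
from scipy.optimize import least_squares
f=least_squares(lambda c:np.linalg.norm(q-c,axis=1)-13,q.mean(0)-[0,0,10],loss="soft_l1"); d=f.x[:2]-[620,99.7]; print(f.x,np.abs(f.fun).mean(),"bench y",d@np.array([-.512,.859]))
```

```text
[551.98178304 216.64750164 121.5081206 ] [-6.68078591 12.48096228 -0.66364617]
[ 242  266   49   51 2032]
[561.17795188 196.36024698 124.85251798] 0.39300506944111524 bench y 113.14804079737915
```

Call:
{"fn": "jog_arm", "kwargs": {
  "commands": [
    [-1,[0,0.1,0],[0,0,0]],
    [-1,[0,0.05,0],[0,0,0]],
    [-1,[0,0,-0.3],[0,0,0]],
    [-1,[0,0,-0.35],[0,0,0]],
    [-1,[0,-0.2,0],[0,0,0]],
    [-1,[0,-0.3,0],[0,0,0]],
    [-1,[0,-0.32,0],[0,0,0]],
    [-1,[0,0,0],[0,0,0]],
    [-1,[0,0,0.3],[0,0,0]],
    [-1,[0,0,0.35],[0,0,0]]
  ]
}}

```text
t: 37.35
ee_pos: [589.1, 157.2, 122.5]
orientation: [-0.833, 3.025, -0.0]
ft_force: [-0.8, 0.5, -0.5]
width: 0.7
grasp_force: 0.0
```

Call:
{"fn": "jog_arm", "kwargs": {
  "commands": [
    [-1,[0,0,0],[0,0,0]],
    [-1,[0,0.08,0],[0,0,0]],
    [-1,[0,0.08,0],[0,0,0]],
    [-1,[0,0.08,0],[0,0,0]],
    [-1,[0,0.08,0],[0,0,0]],
    [-1,[0,0.08,0],[0,0,0]],
    [-1,[0,0.08,0],[0,0,0]],
    [-1,[0,0,0],[0,0,0]]
  ]
}}

```text
t: 38.15
ee_pos: [562.3, 199.2, 121.7]
orientation: [0.836, -3.028, -0.001]
ft_force: [-0.0, -0.1, -0.0]
width: 0.5
grasp_force: 0.0
```

Call:
{"fn": "jog_arm", "kwargs": {
  "commands": [
    [-1,[0,0.06,0],[0,0,0]],
    [-1,[0,0.03,0],[0,0,0]],
    [-1,[0,0,0],[0,0,0]]
  ]
}}

```text
t: 38.45
ee_pos: [558.1, 206.2, 121.3]
orientation: [0.835, -3.028, -0.0]
ft_force: [0.5, 0.2, 0.2]
width: 0.6
grasp_force: 0.0
```

Call:
{"fn": "jog_arm", "kwargs": {
  "commands": [
    [-1,[0,0.03,0],[0,0,0]],
    [-1,[0,0,0],[0,0,0]]
  ]
}}

```text
t: 38.65
ee_pos: [556.8, 208.5, 121.4]
orientation: [0.835, -3.028, -0.0]
ft_force: [-0.2, 0.1, 0.3]
width: 0.6
grasp_force: 0.0
```

Call:
{"fn": "jog_arm", "kwargs": {
  "commands": [
    [-1,[0,0.03,0],[0,0,0]],
    [-1,[0,0,0],[0,0,0]]
  ]
}}

```text
t: 38.85
ee_pos: [555.2, 211.1, 121.4]
orientation: [0.835, -3.028, -0.0]
ft_force: [-0.0, -0.5, -0.3]
width: 0.7
grasp_force: 0.1
```

Call:
{"fn": "jog_arm", "kwargs": {
  "commands": [
    [-1,[0,0.02,0],[0,0,0]],
    [-1,[0,0,0],[0,0,0]]
  ]
}}

```text
t: 39.05
ee_pos: [554.3, 212.8, 121.5]
orientation: [0.835, -3.028, -0.0]
ft_force: [0.6, -0.4, -0.3]
width: 0.6
grasp_force: 0.2
```

Call:
{"fn": "jog_arm", "kwargs": {
  "commands": [
    [-1,[0,0.02,0],[0,0,0]],
    [-1,[0,0,0],[0,0,0]]
  ]
}}

```text
t: 39.25
ee_pos: [553.3, 214.6, 121.5]
orientation: [0.835, -3.029, -0.0]
ft_force: [0.3, -0.7, -0.5]
width: 0.6
grasp_force: 0.3
```

Call:
{"fn": "jog_arm", "kwargs": {
  "commands": [
    [-1,[0,0.02,0],[0,0,0]],
    [-1,[0,0,0],[0,0,0]]
  ]
}}

```text
t: 39.45
ee_pos: [552.3, 216.3, 121.6]
orientation: [0.835, -3.029, -0.0]
ft_force: [0.1, -0.5, -0.3]
width: 0.4
grasp_force: 0.3
```

Call:
{"fn": "jog_arm", "kwargs": {
  "commands": [
    [-1,[0,0.02,0],[0,0,0]],
    [-1,[0,0,0],[0,0,0]],
    [-1,[0,0,0],[0,0,0]]
  ]
}}

```text
t: 39.75
ee_pos: [551.9, 217.1, 121.6]
orientation: [-0.835, 3.028, -0.002]
ft_force: [3.8, -5.0, -1.2]
width: 0.7
grasp_force: 3.0
```

Run:
```python
from h import *
print(get_obs()["ee_pos"],get_obs()["ft_force"])
im,P,K,T=cam("wrist"); cv2.imwrite("pics/w10.png",im)
i3=im.astype(int); m=(i3[...,2]>150)&(i3[...,1]<60)&(i3[...,0]<60)&(np.nan_to_num(P[...,2])>118)&(np.nan_to_num(P[...,2])<145)
k,L,st,ce=cv2.connectedComponentsWithStats(m.astype(np.uint8)); i=1+np.argmax(st[1:,4]); q=P[L==i]; print(st[i])
from scipy.optimize import least_squares
f=least_squares(lambda c:np.linalg.norm(q-c,axis=1)-13,q.mean(0)-[0,0,10],loss="soft_l1"); d=f.x[:2]-[620,99.7]; print(f.x,np.abs(f.fun).mean(),"bench y",d@np.array([-.512,.859]))
tabs(P,im,80,102,(600,130,80))
```

```text
[551.93506309 217.11167543 121.6401042 ] [ 3.84457884 -5.00302809 -1.24749802]
[ 344  265   50   52 1950]
[538.78091442 233.78015022 124.88384205] 0.3935746668708054 bench y 156.75902085071354
green (array([587.6, 151.6]), array([12.6, 24.1]), -59.0, np.float64(89.5), 926)
amber (array([619.1,  98.9]), array([12.5, 25.3]), -59.3, np.float64(89.5), 1122)
```

Call:
{"fn": "jog_arm", "kwargs": {
  "commands": [
    [-1,[0,-0.05,0],[0,0,0]],
    [-1,[0,0,-0.25],[0,0,0]],
    [-1,[0,0,-0.3],[0,0,0]],
    [0,[0,-0.2,0],[0,0,0]],
    [0,[0.025,-0.25,0],[0,0,0]],
    [0,[0,-0.24,0],[0,0,0]],
    [0,[0,0,0],[0,0,0]],
    [0,[0,0,0],[0,0,0]]
  ]
}}

```text
t: 40.6
ee_pos: [587.1, 153.0, 176.5]
orientation: [0.833, -3.029, -0.001]
ft_force: [-1.0, -0.1, 0.2]
width: 37.4
grasp_force: 0.0
```

Run:
```python
from h import *
im,P,K,T=cam("wrist"); cv2.imwrite("pics/w11.png",im)
c=tabs(P,im,80,102,(600,130,60))["green"]; dev([*c[0],67],c[2]); print(get_obs()["width"])
```

```text
green (array([587.4, 150.9]), array([11.8, 23.7]), -59.6, np.float64(89.5), 497)
amber (array([619.1,  98.9]), array([12.3, 24.2]), -59.0, np.float64(89.8), 771)
at [586.8 153.4 176.5] head 120.8 q [ 0.24  0.45  1.71  0.    0.98 -1.87] shift [ 0.008 -0.025  1.095] rz 0.00886976310100383 tilt [-0.  0.]
40.7029210710902
```

Call:
{"fn": "jog_arm", "kwargs": {
  "commands": [
    [0,[0.008,-0.02,0.2],[0,0,0]],
    [0,[0,0,0.3],[0,0,0]],
    [0,[0,0,0.3],[0,0,0]],
    [0,[0,0,0.29],[0,0,0]],
    [0,[0,0,0],[0,0,0]],
    [0,[0,0,0],[0,0,0]],
    [-1,[0,0,0],[0,0,0]],
    [-1,[0,0,0],[0,0,0]],
    [-1,[0,0,0],[0,0,0]],
    [-1,[0,0,0],[0,0,0]]
  ]
}}

```text
t: 41.65
ee_pos: [588.3, 151.2, 68.8]
orientation: [-0.834, 3.027, 0.0]
ft_force: [-0.6, 0.9, 6.8]
width: 23.8
grasp_force: 29.9
```

Call:
{"fn": "jog_arm", "kwargs": {
  "commands": [
    [-1,[0,0,0],[0,0,0]],
    [-1,[0,0,-0.05],[0,0,0]],
    [-1,[0,0,-0.15],[0,0,0]],
    [-1,[0,0,-0.3],[0,0,0]],
    [-1,[0,0,-0.3],[0,0,0]],
    [-1,[0,0,-0.4],[0,0,0]],
    [-1,[0,0,-0.4],[0,0,0]],
    [-1,[0,0,0],[0,0,0]],
    [-1,[0,0,0],[0,0,0]]
  ]
}}

```text
t: 42.55
ee_pos: [587.7, 150.9, 229.1]
orientation: [-0.834, 3.026, -0.0]
ft_force: [-0.2, -0.4, -2.1]
width: 23.6
grasp_force: 29.9
```

Run:
```python
from h import *
print(get_obs()["width"],get_obs()["ft_force"]); dev([563.7,-168,225],42)
```

```text
23.598126924625458 [-0.18799493 -0.40114262 -2.10300437]
at [587.7 150.9 229.1] head 120.8 q [ 0.23  0.39  1.67 -0.    1.08 -1.88] shift [ 1.84  -2.615  0.039] rz 1.7514485175540402 tilt [0.002 0.001]
```

Call:
{"fn": "jog_arm", "kwargs": {
  "commands": [
    [-1,[0.204,-0.291,0],[0,0,0]],
    [-1,[0.204,-0.291,0],[0,0,0]],
    [-1,[0.204,-0.291,0],[0,0,0]],
    [-1,[0.204,-0.291,0],[0,0,0]],
    [-1,[0.204,-0.291,0],[0,0,0]],
    [-1,[0.204,-0.291,0],[0,0,0]],
    [-1,[0.204,-0.291,0],[0,0,0]],
    [-1,[0.204,-0.291,0],[0,0,0]],
    [-1,[0.204,-0.291,0],[0,0,0]],
    [-1,[0,0,0],[0,0,0]]
  ]
}}

```text
t: 43.55
ee_pos: [562.4, -171.4, 225.7]
orientation: [0.828, -3.027, -0.001]
ft_force: [-1.4, 1.2, -1.4]
width: 23.7
grasp_force: 29.9
```

Call:
{"fn": "jog_arm", "kwargs": {
  "commands": [
    [-1,[0,0,0],[0,0,0.175]],
    [-1,[0,0,0],[0,0,0.175]],
    [-1,[0,0,0],[0,0,0.175]],
    [-1,[0,0,0],[0,0,0.175]],
    [-1,[0,0,0],[0,0,0.175]],
    [-1,[0,0,0],[0,0,0.175]],
    [-1,[0,0,0],[0,0,0.175]],
    [-1,[0,0,0],[0,0,0.175]],
    [-1,[0,0,0],[0,0,0.175]],
    [-1,[0,0,0],[0,0,0.175]]
  ]
}}

```text
t: 44.55
ee_pos: [562.9, -167.0, 225.8]
orientation: [-1.282, -2.864, 0.0]
ft_force: [-0.1, -0.2, -2.6]
width: 24.1
grasp_force: 29.9
```

Call:
{"fn": "jog_arm", "kwargs": {
  "commands": [
    [-1,[0,0,0.2],[0,0,0]],
    [-1,[0,0,0.3],[0,0,0]],
    [-1,[0,0,0.2],[0,0,0]],
    [-1,[0,0,0],[0,0,0]],
    [-1,[0,0,0],[0,0,0]]
  ]
}}

```text
t: 45.05
ee_pos: [563.4, -167.4, 156.8]
orientation: [-1.275, -2.869, 0.0]
ft_force: [-0.5, -0.3, -1.9]
width: 23.7
grasp_force: 29.9
```

Run:
```python
from h import *
im,P,K,T=cam("wrist"); cv2.imwrite("pics/w12.png",im); o=get_obs(); print(o["width"],"top-TCP", np.nanmedian(P[305:325,300:340,2])-o["ee_pos"][2])
dev([563.7,-168,65],42)
b,g,r=[im[...,i].astype(int) for i in range(3)]
Z=np.nan_to_num(P[...,2]); m=(Z>51)&(Z<61)&(b>r)&(np.hypot(P[...,0]-564,P[...,1]+168)<110); q=P[m]; print(len(q),cv2.minAreaRect(q[:,:2].astype(np.float32)))
```

```text
24.14098413784696 top-TCP 20.536886259811382
at [ 564.1 -167.7  157.8] head 42.1 q [-0.31  0.45  1.76  0.    0.93 -1.04] shift [ 0.001 -0.005  0.928] rz 0.0019515240493720714 tilt [-0.  0.]
6930 ((578.3713989257812, -183.87281799316406), (195.0294189453125, 116.94142150878906), 41.80044174194336)
```

View pics/w12.png

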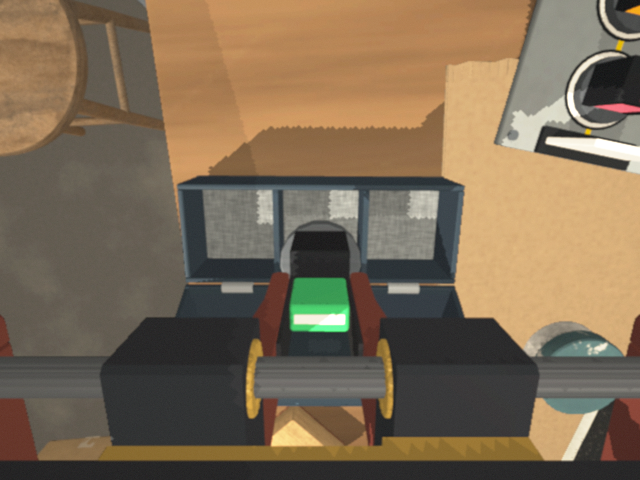

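The wrist view shows green centred over the middle compartment, at column 320 between dividers at 278 and 363.

Call:
{"fn": "jog_arm", "kwargs": {
  "commands": [
    [-1,[0,0,0.2],[0,0,0]],
    [-1,[0,0,0.25],[0,0,0]],
    [-1,[0,0,0.25],[0,0,0]],
    [-1,[0,0,0.15],[0,0,0]],
    [-1,[0,0,0.04],[0,0,0]],
    [-1,[0,0,0],[0,0,0]]
  ]
}}

```text
t: 45.7
ee_pos: [564.3, -168.2, 68.9]
orientation: [1.276, 2.871, 0.0]
ft_force: [-0.5, -0.5, -1.1]
width: 23.7
grasp_force: 29.9
```

Call:
{"fn": "jog_arm", "kwargs": {
  "commands": [
    [-1,[0,0,0.015],[0,0,0]],
    [-1,[0,0,0],[0,0,0]]
  ]
}}

```text
t: 45.9
ee_pos: [564.8, -168.3, 68.1]
orientation: [1.275, 2.869, 0.0]
ft_force: [0.2, 0.5, -1.7]
width: 23.6
grasp_force: 29.9
```

Call:
{"fn": "jog_arm", "kwargs": {
  "commands": [
    [-1,[0,0,0.01],[0,0,0]],
    [-1,[0,0,0],[0,0,0]]
  ]
}}

```text
t: 46.1
ee_pos: [564.2, -168.2, 66.5]
orientation: [1.276, 2.87, 0.0]
ft_force: [0.1, 0.9, -2.3]
width: 23.6
grasp_force: 29.9
```

Call:
{"fn": "jog_arm", "kwargs": {
  "commands": [
    [-1,[0,0,0.01],[0,0,0]],
    [-1,[0,0,0],[0,0,0]]
  ]
}}

```text
t: 46.3
ee_pos: [563.9, -168.0, 65.0]
orientation: [-1.276, -2.871, 0.0]
ft_force: [0.0, 0.1, -1.7]
width: 23.9
grasp_force: 29.9
```

Call:
{"fn": "jog_arm", "kwargs": {
  "commands": [
    [-1,[0,0,0.008],[0,0,0]],
    [-1,[0,0,0],[0,0,0]]
  ]
}}

```text
t: 46.5
ee_pos: [564.2, -168.1, 64.9]
orientation: [1.276, 2.87, 0.0]
ft_force: [-1.6, 0.8, 3.9]
width: 23.6
grasp_force: 30.0
```

Call:
{"fn": "jog_arm", "kwargs": {
  "commands": [
    [-1,[0,0,0.008],[0,0,0]],
    [-1,[0,0,0],[0,0,0]]
  ]
}}

```text
t: 46.7
ee_pos: [564.4, -168.0, 64.7]
orientation: [1.276, 2.87, 0.0]
ft_force: [-3.1, 2.0, 10.9]
width: 24.0
grasp_force: 30.0
```

Call:
{"fn": "jog_arm", "kwargs": {
  "commands": [
    [-0.1,[0,0,0],[0,0,0]],
    [-0.1,[0,0,0],[0,0,0]],
    [-0.1,[0,0,-0.05],[0,0,0]],
    [-0.1,[0,0,-0.35],[0,0,0]],
    [-0.1,[0,0,-0.4],[0,0,0]],
    [-0.1,[0,0,-0.4],[0,0,0]],
    [-0.1,[0,0,-0.4],[0,0,0]],
    [-0.1,[0.201,0.275,0],[0,0,0]],
    [-0.1,[0.201,0.275,0],[0,0,0]],
    [-0.1,[0.201,0.275,0],[0,0,0]]
  ]
}}

```text
t: 47.7
ee_pos: [585.1, -67.3, 224.3]
orientation: [1.277, 2.869, 0.001]
ft_force: [-0.0, -0.1, 0.0]
width: 39.6
grasp_force: 0.0
```

Call:
{"fn": "jog_arm", "kwargs": {
  "commands": [
    [-0.1,[0.201,0.275,0],[0,0,0]],
    [-0.1,[0.201,0.275,0],[0,0,0]],
    [-0.1,[0.201,0.275,0],[0,0,0]],
    [-0.1,[0.201,0.275,0],[0,0,0]],
    [-0.1,[0.201,0.275,0],[0,0,0]],
    [-0.1,[0,0,0],[0,0,0]],
    [-0.1,[0,0,0],[0,0,-0.175]],
    [-0.1,[0,0,0],[0,0,-0.175]],
    [-0.1,[0,0,0],[0,0,-0.175]],
    [-0.1,[0,0,0],[0,0,-0.175]]
  ]
}}

```text
t: 48.7
ee_pos: [619.3, 97.8, 223.5]
orientation: [-0.441, -3.11, 0.001]
ft_force: [-0.4, 1.1, -0.3]
width: 39.6
grasp_force: 0.0
```

Call:
{"fn": "jog_arm", "kwargs": {
  "commands": [
    [-0.1,[0,0,0],[0,0,-0.175]],
    [-0.1,[0,0,0],[0,0,-0.175]],
    [-0.1,[0,0,0],[0,0,-0.175]],
    [-0.1,[0,0,0],[0,0,-0.175]],
    [-0.1,[0,0,0],[0,0,-0.175]],
    [-0.1,[0,0,0],[0,0,-0.175]],
    [-0.1,[0,0,0.3],[0,0,0]],
    [-0.1,[0,0,0.2],[0,0,0]],
    [-0.1,[0,0,0],[0,0,0]],
    [-0.1,[0,0,0],[0,0,0]]
  ]
}}

```text
t: 49.7
ee_pos: [619.5, 98.1, 173.7]
orientation: [0.834, -3.028, 0.0]
ft_force: [0.9, 0.9, 0.6]
width: 39.3
grasp_force: 0.0
```

Run:
```python
from h import *
im,P,K,T=cam("wrist"); cv2.imwrite("pics/w13.png",im)
c=tabs(P,im,80,102,(620,100,80))["amber"]; dev([*c[0],66],c[2]); print(get_obs()["width"])
S=cam("scene"); cv2.imwrite("pics/s13.png",S[0]); tabs(S[1],S[0],76,96,(564,-168,60))
```

```text
rose (array([651.2,  45.9]), array([12.1, 24.1]), -59.7, np.float64(89.5), 568)
amber (array([619. ,  98.5]), array([11.8, 23.7]), -59.2, np.float64(89.8), 718)
at [620.1  98.3 174.4] head 120.8 q [ 0.14  0.48  1.66 -0.    1.   -1.97] shift [0.01  0.008 1.084] rz -6.021274491053595e-05 tilt [0.001 0.   ]
39.39534308085011
green (array([ 564.7, -168.5]), array([24.8, 12.3]), 43.0, np.float64(85.7), 71)
```

Call:
{"fn": "jog_arm", "kwargs": {
  "commands": [
    [-0.1,[0.01,0.005,0.2],[0,0,0]],
    [-0.1,[0,0,0.3],[0,0,0]],
    [-0.1,[0,0,0.3],[0,0,0]],
    [-0.1,[0,0,0.28],[0,0,0]],
    [-0.1,[0,0,0],[0,0,0]],
    [-0.1,[0,0,0],[0,0,0]],
    [-1,[0,0,0],[0,0,0]],
    [-1,[0,0,0],[0,0,0]],
    [-1,[0,0,0],[0,0,0]],
    [-1,[0,0,0],[0,0,0]]
  ]
}}

```text
t: 50.8
ee_pos: [619.6, 98.8, 67.2]
orientation: [-0.834, 3.026, -0.001]
ft_force: [0.1, 0.5, 7.1]
width: 23.7
grasp_force: 30.0
```

Call:
{"fn": "jog_arm", "kwargs": {
  "commands": [
    [-1,[0,0,0],[0,0,0]],
    [-1,[0,0,-0.05],[0,0,0]],
    [-1,[0,0,-0.15],[0,0,0]],
    [-1,[0,0,-0.3],[0,0,0]],
    [-1,[0,0,-0.3],[0,0,0]],
    [-1,[0,0,-0.4],[0,0,0]],
    [-1,[0,0,-0.4],[0,0,0]],
    [-1,[0,0,0],[0,0,0]],
    [-1,[0,0,0],[0,0,0]]
  ]
}}

```text
t: 51.7
ee_pos: [618.7, 98.6, 227.1]
orientation: [-0.834, 3.026, -0.0]
ft_force: [0.5, -0.4, -1.2]
width: 23.5
grasp_force: 30.0
```

Run:
```python
from h import *
print(get_obs()["width"],get_obs()["ft_force"]); dev([516.5,-211.2,225],42)
```

```text
23.492584617959103 [ 0.49454203 -0.35667431 -1.1684331 ]
at [618.7  98.6 227.1] head 120.8 q [ 0.14  0.42  1.62  0.    1.1  -1.97] shift [ 2.465 -2.137  0.017] rz 1.7516045535559237 tilt [0.002 0.   ]
```

Call:
{"fn": "jog_arm", "kwargs": {
  "commands": [
    [-1,[0.274,-0.2375,0],[0,0,0]],
    [-1,[0.274,-0.2375,0],[0,0,0]],
    [-1,[0.274,-0.2375,0],[0,0,0]],
    [-1,[0.274,-0.2375,0],[0,0,0]],
    [-1,[0.274,-0.2375,0],[0,0,0]],
    [-1,[0.274,-0.2375,0],[0,0,0]],
    [-1,[0.274,-0.2375,0],[0,0,0]],
    [-1,[0.274,-0.2375,0],[0,0,0]],
    [-1,[0.274,-0.2375,0],[0,0,0]],
    [-1,[0,0,0],[0,0,0]]
  ]
}}

```text
t: 52.7
ee_pos: [513.7, -214.1, 223.7]
orientation: [0.828, -3.027, -0.002]
ft_force: [0.3, 0.3, -1.9]
width: 23.8
grasp_force: 30.0
```

Call:
{"fn": "jog_arm", "kwargs": {
  "commands": [
    [-1,[0,0,0],[0,0,0.175]],
    [-1,[0,0,0],[0,0,0.175]],
    [-1,[0,0,0],[0,0,0.175]],
    [-1,[0,0,0],[0,0,0.175]],
    [-1,[0,0,0],[0,0,0.175]],
    [-1,[0,0,0],[0,0,0.175]],
    [-1,[0,0,0],[0,0,0.175]],
    [-1,[0,0,0],[0,0,0.175]],
    [-1,[0,0,0],[0,0,0.175]],
    [-1,[0,0,0],[0,0,0.175]]
  ]
}}

```text
t: 53.7
ee_pos: [515.3, -210.1, 223.9]
orientation: [-1.282, -2.864, -0.0]
ft_force: [-0.2, -0.0, -1.4]
width: 23.7
grasp_force: 30.0
```

Call:
{"fn": "jog_arm", "kwargs": {
  "commands": [
    [-1,[0,0,0.2],[0,0,0]],
    [-1,[0,0,0.3],[0,0,0]],
    [-1,[0,0,0.2],[0,0,0]],
    [-1,[0,0,0],[0,0,0]],
    [-1,[0,0,0],[0,0,0]]
  ]
}}

```text
t: 54.2
ee_pos: [515.7, -210.6, 154.8]
orientation: [-1.275, -2.869, -0.0]
ft_force: [-0.2, 0.8, -1.1]
width: 23.7
grasp_force: 30.0
```

Run:
```python
from h import *
im,P,K,T=cam("wrist"); cv2.imwrite("pics/w14.png",im); o=get_obs(); print(o["width"],"top-TCP", np.nanmedian(P[305:325,300:340,2])-o["ee_pos"][2])
dev([516.5,-211.2,64],42); tabs(P,im,76,96,(564,-168,50))
```

```text
23.6186715005419 top-TCP 22.094357519376302
at [ 516.4 -211.   155.7] head 42.1 q [-0.41  0.41  1.83  0.    0.9  -1.14] shift [-0.002 -0.001  0.917] rz 0.0019841599651234296 tilt [-0.  0.]
green (array([ 564.2, -168.1]), array([23.8, 12.1]), 42.7, np.float64(85.4), 574)
```

Call:
{"fn": "jog_arm", "kwargs": {
  "commands": [
    [-1,[0,0,0.2],[0,0,0]],
    [-1,[0,0,0.25],[0,0,0]],
    [-1,[0,0,0.25],[0,0,0]],
    [-1,[0,0,0.15],[0,0,0]],
    [-1,[0,0,0.04],[0,0,0]],
    [-1,[0,0,0],[0,0,0]]
  ]
}}

```text
t: 54.85
ee_pos: [516.5, -211.4, 66.8]
orientation: [1.276, 2.871, 0.0]
ft_force: [0.2, 0.3, -1.8]
width: 23.6
grasp_force: 30.0
```

Call:
{"fn": "jog_arm", "kwargs": {
  "commands": [
    [-1,[0,0,0.015],[0,0,0]],
    [-1,[0,0,0],[0,0,0]]
  ]
}}

```text
t: 55.05
ee_pos: [516.9, -211.6, 65.9]
orientation: [1.275, 2.869, 0.0]
ft_force: [0.3, 0.4, -2.5]
width: 23.9
grasp_force: 30.0
```

Call:
{"fn": "jog_arm", "kwargs": {
  "commands": [
    [-1,[0,0,0.01],[0,0,0]],
    [-1,[0,0,0],[0,0,0]]
  ]
}}

```text
t: 55.25
ee_pos: [516.4, -211.4, 64.4]
orientation: [1.276, 2.87, 0.0]
ft_force: [0.4, -0.0, -2.6]
width: 23.7
grasp_force: 30.0
```

Call:
{"fn": "jog_arm", "kwargs": {
  "commands": [
    [-1,[0,0,0.01],[0,0,0]],
    [-1,[0,0,0],[0,0,0]]
  ]
}}

```text
t: 55.45
ee_pos: [516.4, -211.4, 63.2]
orientation: [1.276, 2.87, 0.0]
ft_force: [-0.6, 0.6, 0.9]
width: 23.8
grasp_force: 30.0
```

Call:
{"fn": "jog_arm", "kwargs": {
  "commands": [
    [-1,[0,0,0.006],[0,0,0]],
    [-1,[0,0,0],[0,0,0]],
    [-0.1,[0,0,0],[0,0,0]],
    [-0.1,[0,0,0],[0,0,0]],
    [-0.1,[0,0,-0.05],[0,0,0]],
    [-0.1,[0,0,-0.35],[0,0,0]],
    [-0.1,[0,0,-0.4],[0,0,0]],
    [-0.1,[0,0,-0.4],[0,0,0]],
    [-0.1,[0,0,-0.4],[0,0,0]],
    [-0.1,[0,0,0],[0,0,0.1255]]
  ]
}}

```text
t: 56.45
ee_pos: [519.2, -212.6, 228.4]
orientation: [1.413, 2.795, 0.001]
ft_force: [0.6, 0.1, -0.0]
width: 39.5
grasp_force: 0.0
```

Run:
```python
from h import *
dev([651.3,46,225],30.8); im,P,K,T=cam("wrist"); tabs(P,im,76,96,(540,-190,60))
```

```text
at [ 519.2 -212.6  228.4] head 36.4 q [-0.41  0.32  1.77 -0.    1.04 -1.04] shift [1.3   2.596 0.036] rz 0.12339711158121532 tilt [ 0.009 -0.004]
green (array([ 564.7, -168.3]), array([24. , 12.5]), 42.5, np.float64(85.5), 322)
amber (array([ 517.1, -211.5]), array([23.9, 12.3]), 42.0, np.float64(86.0), 490)
```

Call:
{"fn": "jog_arm", "kwargs": {
  "commands": [
    [-0.1,[0.159,0.326,0],[0,0,0]],
    [-0.1,[0.159,0.326,0],[0,0,0]],
    [-0.1,[0.159,0.326,0],[0,0,0]],
    [-0.1,[0.159,0.326,0],[0,0,0]],
    [-0.1,[0.159,0.326,0],[0,0,0]],
    [-0.1,[0.159,0.326,0],[0,0,0]],
    [-0.1,[0.159,0.326,0],[0,0,0]],
    [-0.1,[0.159,0.326,0],[0,0,0]],
    [-0.1,[0,0,0],[0,0,0.123]],
    [-0.1,[0,0,0.25],[0,0,0]]
  ]
}}

```text
t: 57.5
ee_pos: [652.6, 47.4, 199.3]
orientation: [1.546, 2.73, 0.004]
ft_force: [0.7, 0.3, 0.0]
width: 39.7
grasp_force: 0.0
```

Call:
{"fn": "jog_arm", "kwargs": {
  "commands": [
    [-0.1,[0,0,0.25],[0,0,0]],
    [-0.1,[0,0,0],[0,0,0]],
    [-0.1,[0,0,0],[0,0,0]]
  ]
}}

```text
t: 57.8
ee_pos: [650.0, 45.9, 171.9]
orientation: [-1.548, -2.732, 0.002]
ft_force: [0.2, 0.8, 1.5]
width: 39.6
grasp_force: 0.0
```

Run:
```python
from h import *
im,P,K,T=cam("wrist"); cv2.imwrite("pics/w15.png",im)
c=tabs(P,im,80,102,(651,46,60))["rose"]; dev([*c[0],66],c[2]+90); print(get_obs()["width"])
```

```text
rose (array([652.1,  46.3]), array([11.3, 24. ]), -59.0, np.float64(89.8), 443)
at [650.8  45.8 172.9] head 30.9 q [ 0.05  0.52  1.6  -0.    1.02 -0.49] shift [-0.003  0.014  1.069] rz -0.001775839987358078 tilt [ 0. -0.]
39.33438147532638
```

Call:
{"fn": "jog_arm", "kwargs": {
  "commands": [
    [-0.1,[0,0.01,0.2],[0,0,0]],
    [-0.1,[0,0,0.3],[0,0,0]],
    [-0.1,[0,0,0.3],[0,0,0]],
    [-0.1,[0,0,0.265],[0,0,0]],
    [-0.1,[0,0,0],[0,0,0]],
    [-0.1,[0,0,0],[0,0,0]],
    [-1,[0,0,0],[0,0,0]],
    [-1,[0,0,0],[0,0,0]],
    [-1,[0,0,0],[0,0,0]],
    [-1,[0,0,0],[0,0,0]]
  ]
}}

```text
t: 58.85
ee_pos: [651.8, 46.4, 66.7]
orientation: [1.549, 2.732, 0.001]
ft_force: [-0.4, -0.3, 7.7]
width: 12.0
grasp_force: 30.0
```

Call:
{"fn": "jog_arm", "kwargs": {
  "commands": [
    [-1,[0,0,0],[0,0,0]],
    [-1,[0,0,-0.05],[0,0,0]],
    [-1,[0,0,-0.15],[0,0,0]],
    [-1,[0,0,-0.3],[0,0,0]],
    [-1,[0,0,-0.3],[0,0,0]],
    [-1,[0,0,-0.4],[0,0,0]],
    [-1,[0,0,-0.4],[0,0,0]],
    [-1,[0,0,0],[0,0,0]],
    [-1,[0,0,0],[0,0,0]]
  ]
}}

```text
t: 59.75
ee_pos: [651.7, 46.4, 227.5]
orientation: [1.549, 2.731, 0.002]
ft_force: [-0.6, -0.8, -2.3]
width: 12.0
grasp_force: 30.0
```

Run:
```python
from h import *
print(get_obs()["width"],get_obs()["ft_force"]); dev([611.5,-125.3,225],42)
```

```text
12.001641860613661 [-0.6158551  -0.78709094 -2.29686436]
at [651.7  46.4 227.5] head 30.9 q [ 0.05  0.46  1.56 -0.    1.12 -0.49] shift [-1.267 -1.227  0.023] rz -0.24688033585615207 tilt [0.002 0.   ]
```

Call:
{"fn": "jog_arm", "kwargs": {
  "commands": [
    [-1,[-0.211,-0.2045,0],[0,0,0]],
    [-1,[-0.211,-0.2045,0],[0,0,0]],
    [-1,[-0.211,-0.2045,0],[0,0,0]],
    [-1,[-0.211,-0.2045,0],[0,0,0]],
    [-1,[-0.211,-0.2045,0],[0,0,0]],
    [-1,[-0.211,-0.2045,0],[0,0,0]],
    [-1,[0,0,0],[0,0,-0.1235]],
    [-1,[0,0,0],[0,0,-0.1235]],
    [-1,[0,0,0.2],[0,0,0]],
    [-1,[0,0,0.3],[0,0,0]]
  ]
}}

```text
t: 60.75
ee_pos: [611.1, -125.4, 175.2]
orientation: [1.278, 2.869, 0.0]
ft_force: [0.8, 0.6, -1.6]
width: 12.3
grasp_force: 30.0
```

Call:
{"fn": "jog_arm", "kwargs": {
  "commands": [
    [-1,[0,0,0.2],[0,0,0]],
    [-1,[0,0,0],[0,0,0]],
    [-1,[0,0,0],[0,0,0]]
  ]
}}

```text
t: 61.05
ee_pos: [610.2, -125.0, 154.8]
orientation: [-1.277, -2.867, 0.001]
ft_force: [0.5, 0.2, -1.4]
width: 11.9
grasp_force: 30.0
```

Run:
```python
from h import *
im,P,K,T=cam("wrist"); cv2.imwrite("pics/w16.png",im); o=get_obs(); print(o["width"])
dev([611.5,-125.3,63],42); tabs(P,im,76,96,(540,-190,60))
```

```text
11.9180317398517
at [ 611.1 -125.2  155.9] head 42.0 q [-0.22  0.5   1.68  0.    0.96 -0.95] shift [-0.004  0.003  0.929] rz 0.00014365907066178353 tilt [-0.001  0.   ]
green (array([ 564.7, -167.8]), array([24.2, 11.9]), 42.3, np.float64(85.4), 591)
amber (array([ 517.2, -211.1]), array([24.5, 12.2]), 41.7, np.float64(85.4), 696)
```

Call:
{"fn": "jog_arm", "kwargs": {
  "commands": [
    [-1,[0,0,0.2],[0,0,0]],
    [-1,[0,0,0.25],[0,0,0]],
    [-1,[0,0,0.25],[0,0,0]],
    [-1,[0,0,0.15],[0,0,0]],
    [-1,[0,0,0.04],[0,0,0]],
    [-1,[0,0,0],[0,0,0]]
  ]
}}

```text
t: 61.7
ee_pos: [611.4, -125.3, 67.2]
orientation: [1.278, 2.87, 0.0]
ft_force: [0.3, -1.0, -0.8]
width: 11.9
grasp_force: 30.0
```

Call:
{"fn": "jog_arm", "kwargs": {
  "commands": [
    [-1,[0,0,0.015],[0,0,0]],
    [-1,[0,0,0],[0,0,0]]
  ]
}}

```text
t: 61.9
ee_pos: [611.8, -125.4, 66.4]
orientation: [1.277, 2.868, 0.001]
ft_force: [-0.3, -0.3, -1.5]
width: 12.1
grasp_force: 30.0
```

Call:
{"fn": "jog_arm", "kwargs": {
  "commands": [
    [-1,[0,0,0.01],[0,0,0]],
    [-1,[0,0,0],[0,0,0]]
  ]
}}

```text
t: 62.1
ee_pos: [611.3, -125.2, 64.8]
orientation: [1.277, 2.869, 0.0]
ft_force: [-0.4, -0.0, -0.7]
width: 12.0
grasp_force: 30.0
```

Call:
{"fn": "jog_arm", "kwargs": {
  "commands": [
    [-1,[0,0,0.01],[0,0,0]],
    [-1,[0,0,0],[0,0,0]]
  ]
}}

```text
t: 62.3
ee_pos: [611.0, -125.2, 63.4]
orientation: [-1.278, -2.87, 0.0]
ft_force: [0.1, -0.0, -1.4]
width: 11.7
grasp_force: 30.0
```

Call:
{"fn": "jog_arm", "kwargs": {
  "commands": [
    [-1,[0,0,0.008],[0,0,0]],
    [-1,[0,0,0],[0,0,0]]
  ]
}}

```text
t: 62.5
ee_pos: [611.2, -125.3, 62.8]
orientation: [1.278, 2.87, 0.0]
ft_force: [-2.0, -0.4, 1.6]
width: 11.9
grasp_force: 30.0
```

Call:
{"fn": "jog_arm", "kwargs": {
  "commands": [
    [-1,[0,0,0.006],[0,0,0]],
    [-1,[0,0,0],[0,0,0]]
  ]
}}

```text
t: 62.7
ee_pos: [611.2, -125.3, 62.7]
orientation: [1.278, 2.87, -0.0]
ft_force: [-3.0, -0.2, 7.2]
width: 12.0
grasp_force: 30.0
```

Call:
{"fn": "jog_arm", "kwargs": {
  "commands": [
    [-0.1,[0,0,0],[0,0,0]],
    [-0.1,[0,0,0],[0,0,0]],
    [-0.1,[0,0,-0.05],[0,0,0]],
    [-0.1,[0,0,-0.35],[0,0,0]],
    [-0.1,[0,0,-0.4],[0,0,0]],
    [-0.1,[0,0,-0.4],[0,0,0]],
    [-0.1,[0,0,-0.4],[0,0,0]],
    [-0.1,[0,0,-0.3],[0,0,0]],
    [-0.1,[0,0,0],[0,0,0.1818]],
    [-0.1,[0,0,0],[0,0,0.1818]]
  ]
}}

```text
t: 63.7
ee_pos: [611.7, -125.3, 253.9]
orientation: [1.679, 2.652, 0.002]
ft_force: [1.3, 0.1, -0.4]
width: 39.7
grasp_force: 0.0
```

Call:
{"fn": "jog_arm", "kwargs": {
  "commands": [
    [-0.1,[0,0,0],[0,0,0.1818]],
    [-0.1,[0,0,0],[0,0,0.1818]],
    [-0.1,[0,0,0],[0,0,0.1818]],
    [-0.1,[0,0,0],[0,0,0.1818]],
    [-0.1,[0,0,0],[0,0,0.1818]],
    [-0.1,[0,0,0],[0,0,0.1818]],
    [-0.1,[0,0,0],[0,0,0.1818]],
    [-0.1,[0,0,0],[0,0,0.1818]],
    [-0.1,[0,0,0],[0,0,0.1818]],
    [-0.1,[0,0,0],[0,0,0]]
  ]
}}

```text
t: 64.7
ee_pos: [611.0, -125.2, 252.1]
orientation: [2.934, 1.124, 0.0]
ft_force: [-0.2, -0.4, 0.4]
width: 39.3
grasp_force: 0.0
```

Run:
```python
from h import *
im,P,K,T=cam("wrist"); cv2.imwrite("pics/w17.png",im)
tabs(P,im,76,96,(564,-168,100))
b,g,r=[im[...,i].astype(int) for i in range(3)]; Z=np.nan_to_num(P[...,2])
m=(r>140)&(g>50)&(g<170)&(b<70)&(Z>135)&(Z<165); q=P[m]; print("handle",len(q),np.percentile(q[:,2],97),cv2.minAreaRect(q[:,:2].astype(np.float32)))
dev([637.2,-249.4,130.7],-48)
```

```text
rose (array([ 612.1, -126.2]), array([12.1, 23.6]), -47.3, np.float64(85.5), 272)
green (array([ 565.7, -168.6]), array([24.3, 11. ]), 42.0, np.float64(85.8), 360)
amber (array([ 518.5, -211.1]), array([23. , 11.5]), 41.9, np.float64(85.7), 308)
handle 645 155.20984975628957 ((531.701904296875, -120.3997802734375), (48.94016647338867, 346.7923278808594), 48.04405212402344)
at [ 611.  -125.2  252.1] head -47.8 q [-0.22  0.39  1.61  0.    1.14  0.61] shift [-0.64   1.096  1.214] rz 0.004219534628277365 tilt [0. 0.]
```

View pics/w17.png

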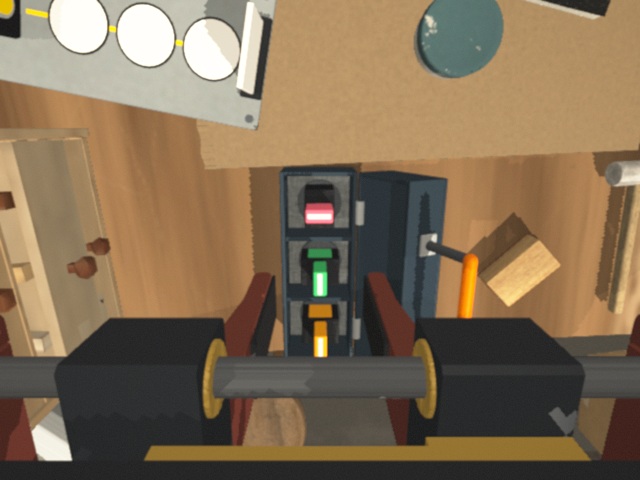

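The wrist view shows all three windows upright in their compartments, at (319,205), (320,270) and (320,330). The lid is still open, with the handle at (468,285).

Call:
{"fn": "jog_arm", "kwargs": {
  "commands": [
    [-0.1,[-0.16,0.274,0],[0,0,0]],
    [-0.1,[-0.16,0.274,0],[0,0,0]],
    [-0.1,[-0.16,0.274,0],[0,0,0]],
    [-0.1,[-0.16,0.274,0],[0,0,0]],
    [-0.1,[0,0,0],[0,0,0]],
    [-0.1,[0,0,0],[0,0,0]]
  ]
}}

```text
t: 65.35
ee_pos: [636.6, -249.8, 251.6]
orientation: [-2.931, -1.128, 0.001]
ft_force: [-0.5, 0.5, -0.5]
width: 39.9
grasp_force: 0.0
```

Run:
```python
from h import *
im,P,K,T=cam("wrist"); cv2.imwrite("pics/w18.png",im)
b,g,r=[im[...,i].astype(int) for i in range(3)]; Z=np.nan_to_num(P[...,2])
m=(r>140)&(g>50)&(g<170)&(b<70)&(Z>135)&(Z<165)&(np.hypot(P[...,0]-637,P[...,1]+249)<90); q=P[m]; print("handle",len(q),np.percentile(q[:,2],97),cv2.minAreaRect(q[:,:2].astype(np.float32)))
dev([637.2,-249.4,130.7],-48)
```

```text
handle 862 155.07785931285318 ((636.8780517578125, -248.86038208007812), (99.17597961425781, 10.44682788848877), 41.64408493041992)
at [ 636.5 -249.   251.7] head -47.9 q [-0.39  0.48  1.46  0.    1.2   0.45] shift [0.003 0.008 1.21 ] rz 0.002457829153211656 tilt [-0.001  0.001]
```

Call:
{"fn": "jog_arm", "kwargs": {
  "commands": [
    [-0.1,[0,0.002,0.2],[0,0,0]],
    [-0.1,[0,0,0.35],[0,0,0]],
    [-0.1,[0,0,0.35],[0,0,0]],
    [-0.1,[0,0,0.31],[0,0,0]],
    [-0.1,[0,0,0],[0,0,0]],
    [-0.1,[0,0,0],[0,0,0]],
    [-1,[0,0,0],[0,0,0]],
    [-1,[0,0,0],[0,0,0]],
    [-1,[0,0,0],[0,0,0]],
    [-1,[0,0,0],[0,0,0]]
  ]
}}

```text
t: 66.4
ee_pos: [636.6, -248.9, 132.0]
orientation: [-2.932, -1.125, 0.0]
ft_force: [-9.5, 11.5, 11.2]
width: 10.8
grasp_force: 7.1
```

Call:
{"fn": "jog_arm", "kwargs": {
  "commands": [
    [-1,[0,-0.148,-0.099],[0,0,0]],
    [-1,[0,-0.106,-0.054],[0,0,0]],
    [-1,[0,-0.168,-0.059],[0,0,0]],
    [-1,[0,-0.176,-0.034],[0,0,0]]
  ]
}}

```text
t: 66.8
ee_pos: [598.0, -205.6, 157.8]
orientation: [2.929, 1.125, 0.005]
ft_force: [1.7, -2.4, 3.3]
width: 9.1
grasp_force: 30.0
```

Call:
{"fn": "jog_arm", "kwargs": {
  "commands": [
    [-1,[0,-0.178,-0.007],[0,0,0]],
    [-1,[0,-0.177,0.02],[0,0,0]],
    [-1,[0,-0.173,0.046],[0,0,0]],
    [-1,[0,-0.163,0.071],[0,0,0]],
    [-1,[0,-0.151,0.095],[0,0,0]],
    [-1,[0,0,0],[0,0,0]]
  ]
}}

```text
t: 67.4
ee_pos: [539.6, -140.2, 133.5]
orientation: [-2.931, -1.126, -0.002]
ft_force: [0.2, 5.6, 6.2]
width: 9.2
grasp_force: 30.0
```

Call:
{"fn": "jog_arm", "kwargs": {
  "commands": [
    [-1,[0,-0.136,0.116],[0,0,0]],
    [-1,[0,-0.116,0.135],[0,0,0]],
    [-1,[0,-0.095,0.151],[0,0,0]],
    [-1,[0,0,0],[0,0,0]]
  ]
}}

```text
t: 67.8
ee_pos: [516.9, -115.0, 92.5]
orientation: [-2.932, -1.126, -0.002]
ft_force: [2.5, 6.6, 1.7]
width: 8.9
grasp_force: 30.0
```

Run:
```python
from h import *
print(get_obs()["width"],get_obs()["ft_force"]); dev([508.8,-107,60],-48)
```

```text
8.852363223049661 [2.53607084 6.56798291 1.67765357]
at [ 516.9 -115.    92.5] head -48.0 q [-0.24  0.48  1.92  0.    0.74  0.59] shift [-0.007 -0.113  0.325] rz 0.0007251367513112604 tilt [0.001 0.001]
```

Call:
{"fn": "jog_arm", "kwargs": {
  "commands": [
    [-1,[0,-0.071,0.164],[0,0,0]],
    [-1,[0,-0.042,0.14],[0,0,0]],
    [-1,[0,0,0.02],[0,0,0]],
    [-1,[0,0,0],[0,0,0]]
  ]
}}

```text
t: 68.2
ee_pos: [509.3, -106.8, 60.6]
orientation: [-2.931, -1.125, -0.0]
ft_force: [2.4, 9.4, 0.8]
width: 8.8
grasp_force: 30.0
```

Call:
{"fn": "jog_arm", "kwargs": {
  "commands": [
    [-0.23,[0,0,0],[0,0,0]],
    [-0.23,[0,0,0],[0,0,0]],
    [-0.23,[0,0,0],[0,0,0]],
    [-0.23,[0,0,-0.1],[0,0,0]],
    [-0.23,[0,0,-0.3],[0,0,0]],
    [-0.23,[0,0,-0.4],[0,0,0]],
    [-0.23,[0,0,-0.4],[0,0,0]],
    [-0.23,[0,0,-0.4],[0,0,0]],
    [-0.23,[0,0,0],[0,0,0]]
  ]
}}

```text
t: 69.1
ee_pos: [513.0, -109.4, 226.7]
orientation: [2.927, 1.124, 0.014]
ft_force: [0.3, -0.9, -0.3]
width: 33.8
grasp_force: 0.0
```

Run:
```python
from h import *
im,P,K,T=cam("wrist"); cv2.imwrite("pics/w19.png",im)
b,g,r=[im[...,i].astype(int) for i in range(3)]; Z=np.nan_to_num(P[...,2])
m=(Z>80)&(Z<115)&(b>r)&(np.hypot(P[...,0]-564,P[...,1]+168)<110); q=P[m]
A=np.c_[q[:,:2]-[564,-168],np.ones(len(q))]; print("plane",np.linalg.lstsq(A,q[:,2],rcond=None)[0].round(4),len(q))
m=(r>140)&(g>50)&(g<170)&(b<70)&(Z>60)&(Z<100)&(np.hypot(P[...,0]-510,P[...,1]+107)<80); print("handle z",np.percentile(P[m][:,2],97))
s,Ps,_,_=cam("side"); i3=s.astype(int); m=(i3[...,2]>150)&(i3[...,1]<60)&(i3[...,0]<60)&(np.hypot(Ps[...,0]-551,Ps[...,1]-214)<70)&(np.nan_to_num(Ps[...,2])>90); print("ball",Ps[m].mean(0).round(1)); cv2.imwrite("pics/side19.png",s)
```

```text
plane [ 1.57000e-02 -1.91000e-02  9.64097e+01] 19823
handle z 83.32858511591299
ball [541.3 242.4 131. ]
```

View pics/side19.png

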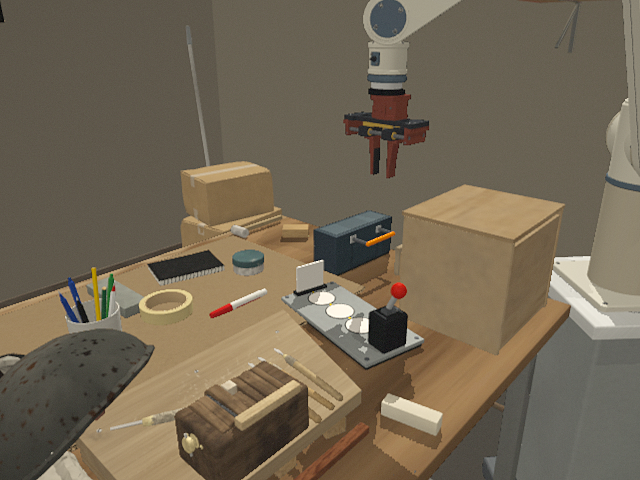

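The side view shows the lid shut, the switch leaning off at (398,290), the discs empty and the bystanders where they were.

```bash
python3 -c "
from h import *
print(close_job())"
```

```text
the job is handed in; nothing more can be done
None
```

I handed the job in at about t = 69 s. I saw no verdict, but the last pictures show the lid shut, the switch off and the tin, sanding block and pen unmoved. All three windows stood lit on their discs, then upright one to a compartment when I closed the lid.

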